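# Cure glued perfume collars on the indexing table

## Robot

A 6-joint arm with a two-finger parallel gripper is mounted at the origin on the work surface. World frame = base frame: x ahead of the robot, y to its left, z up, the work surface at z = 0. Lengths are in m, angles in rad, forces in N, time in s.
With the tool pointing down it reaches from about 0.35 to 0.775 m from the base axis. Payload 5.5 kg.
Tool frame: the origin (TCP) lies midway between the tips of the shut fingers; the grasp point (between the pads) lies 19 mm behind it; z points along the fingers, x is the direction in which the jaws open and shut, and the axes are right-handed (so a half turn about z gives the same grasp; the last joint's range is limited). The gripper opens to 85 mm and grips with 20 to 120 N. Pads are 22 mm wide; open, the fingers measure 114 mm over their backs; the gripper's body (76 mm by 85 mm) begins 54 mm behind the grasp point. The pads swing forward as they close: fully open they stand 13 mm farther back than shut.
Start: joints at [-1.279, 0.313, 0.046, 1.304, 0, 1.431], TCP at [0.241, -0.522, 0.231] pointing down, gripper open.
Joint ranges: [-2.76, 2.76], [-0.86, 1.69], [-1.03, 1.26], [-2.2, 2.34], [-1.47, 1.5], [-3.14, 3.14]. Speed limits (rad/s): [2.57, 2.57, 3.14, 3.14, 3.14, 3.14].

## Interface

Orientations are given as a unit quaternion [x, y, z, w].
In Python, from cell import telemetry, eyes, ticket gives the robot as it stands.
- The arm moves only by the shell command python3 -m jog 'ROWS' [FORCE]. ROWS is JSON, one flat list of numbers, 7 for each row, row after row: the shift along the world's x, y, z in mm, then the turn, a rotation vector about the world's x, y, z in rad, then the finger opening in mm, from 0 to 85.4. A call has 1 to 20 rows; each row shifts and turns the commanded pose from where the row before left it; what a row does not reach is not made up. A row lasts 1/8 s, in which the tool goes at most 62.5 mm and 10.7 degrees, less where a joint would pass 70% of its speed; a pose out of reach is approached as far as the arm can. A call with a gripper value outside its range is refused whole. The fingers move at their own pace and stop on an object; FORCE is the grip in N (left out, the last holds). Time passes only in rows, so rows that do not move let the fingers close. It gives the time, the measured TCP pose, the force and the opening at its end, in the units of the state.
- telemetry.get_obs(): the state, without advancing time (a new reading comes with each control period).
- eyes.grab_frame(name): name is "scene" or "top" or "wrist"; returns the picture (480x640x3 uint8, red, green, blue); there is no depth.
- eyes.camera_info(name): a dict with "intrinsics" (3x3 intrinsics, pixels), "R" (3x3) and "t" (3): a world point X has camera coordinates R X + t. Camera axes: x right, y down, z forward; pixel columns grow to the right and rows downward; lengths in m; the calibration is good to about 2 mm. A picture is of the moment at which its call begins: read the wrist's pose just before it. camera_info takes no time and is no camera call; for the wrist camera it gives the pose at the moment of the call.
- ticket.close_job(): hands the job in, once; it reports no verdict.
The state is a dict: "time": time; "joint_positions": joint angles; "qvel": joint speeds; "joint_efforts": joint torques, N m; "position": TCP position; "orientation": TCP orientation; "wrist_force": force on the tool from outside, world axes, zero at the start; "ft_torque": the same for the moment, N m; "finger_gap": finger opening in m.
Only numpy, scipy, OpenCV 4.12 (cv2) and the standard library are available. Lean on these libraries where they do the work, as an engineer would, in place of code of your own. Each camera call takes 0.05 s, during which the arm holds its last target. There are 200 camera calls.

## Task

Cure the glue under the copper collars: first turn the lamp dial fully anticlockwise to its off stop, then swivel the clicking table clockwise until its pointer clicks in at the blue load mark, and with the table there stand every bottle from the blue mat upright in a row in the table's tray, flat on its floor. Then swivel the table six clicks anticlockwise so that it clicks in at the red cure mark, and last turn the lamp dial fully clockwise to its full-power stop. The bottles must end upright in the tray, the table in its notch; leave the glue bottle, the collar jar and the carton where they are.

Things in the scene. Friction and masses are not known exactly. Their poses are not given: they have to be found in the camera images.
- bottle1: perfume bottle of pale yellow glass, 52 x 52 mm square and 58 mm high, with a round copper collar (32 mm across, from 62 to 90 mm above the underside) on top, centred; 90 mm high in all, 280 g; origin at the centre of its underside, z up, x and y along the sides of the square. Stands upright on the blue mat at the start; may be absent
- bottle2: perfume bottle of pale yellow glass, 52 x 52 mm square and 58 mm high, with a round copper collar (32 mm across, from 62 to 90 mm above the underside) on top, centred; 90 mm high in all, 280 g; origin at the centre of its underside, z up, x and y along the sides of the square. Stands upright on the blue mat at the start; may be absent
- bottle3: perfume bottle of pale yellow glass, 52 x 52 mm square and 58 mm high, with a round copper collar (32 mm across, from 62 to 90 mm above the underside) on top, centred; 90 mm high in all, 280 g; origin at the centre of its underside, z up, x and y along the sides of the square. Stands upright on the blue mat at the start; may be absent
- bottle4: perfume bottle of pale yellow glass, 52 x 52 mm square and 58 mm high, with a round copper collar (32 mm across, from 62 to 90 mm above the underside) on top, centred; 90 mm high in all, 280 g; origin at the centre of its underside, z up, x and y along the sides of the square. Stands upright on the blue mat at the start; may be absent
- tray (a point): centre of the floor of the tray on the swivel table, 50 mm above the bench and 45 mm from the pivot: a straight channel with a flat black floor, inside 66 mm wide (along this x) and 240 mm long (along y), lip 8 mm high and 5 mm thick all round; takes four bottles in one row, their sides parallel to the lips. z up; the frame turns with the table; -x points away from the pivot
- pivot (a point): point on the vertical axis of the swivel table, level with its top face (50 mm above the bench). The table is an aluminium disc 310 mm across. This frame is fixed: seen from the pivot its +x is the direction of the blue load mark; 120 degrees anticlockwise of it (seen from above) is the red cure mark
- handle_top (a point): centre of the top of the swivel handle: a plain upright steel post 18 mm across and 75 mm high, on the table 100 mm from the pivot across the pivot from the tray. A red pointer on the rim beyond it shows the angle on the marks of the white ring on the bench (short dark marks every 20 degrees, wide blue one = load, wide red one = cure)
- swivel (a joint): swivel table angle, rad, growing anticlockwise from above, range -0.42 to 2.5. A sprung ball clicks into a notch every 20 degrees (0.349 rad): -0.349, 0, 0.349 ... 2.443; let go in between it snaps to the nearer notch. 0: at the blue load mark, tray on the robot's side. 2.094 (6 clicks on): at the red cure mark, tray facing the lamp. Passing a click takes about 3 N at the handle
- dial (a joint): lamp dial, rad, growing clockwise seen from above: 0 = fully anticlockwise, at its stop, lamp off; 2.4 = fully clockwise, at its stop, full power. Stays where it is left; light friction (about 0.04 N m)
- dial_grip (a point): point on the dial's vertical axis at the height to grip it: a black knob on the top of a low white box (45 mm high, to the right). Its grip is an upright bar 14 mm thick, 46 mm long, 32 mm high on a 48 mm round skirt; this point is 82 mm above the bench, 7 mm below the bar's top. The bar runs along this frame's x (white line towards -x); the frame turns with the dial
- lamp (a point): centre of the lit violet face of the curing lamp, a fixed white panel 200 mm wide whose top is about 175 mm above the bench, standing beside the swivel table; its face is about 200 mm from the pivot. Leave clear
- mat: thin blue mat, 260 x 260 mm, flat on the bench (looks only), on which the bottles wait; origin at its centre
- glue: bystander: amber glue bottle, 38 mm across, 100 mm high, loose; origin at the centre of its underside
- collarjar: bystander: white jar with copper lid, 60 mm across, 75 mm high, loose; origin at the centre of its underside
- carton: bystander: small cardboard carton 60 x 80 x 55 mm, loose; origin at the centre of its underside
Not all that is in view belongs to the job. Of the things that look like the part that bears dial, the larger one is meant. Leave any purple look-alike of the bottle1 alone.

How it is judged:
On the way, in this order (a step that is already met when the one before it is completed fails the run):
1. lamp dial at its off stop (value of joint dial below 0.1 rad), for 0.2 s.
2. swivel table clicked in at the blue load mark (value of joint swivel between -0.07 and 0.07 rad and velocity of joint swivel between -0.1 and 0.1 rad/s), for 0.3 s.
3. with the table at the load mark and the lamp off, every bottle stands in the tray (value of joint swivel between -0.07 and 0.07 rad and x of bottle1 in the frame of tray between -0.018 and 0.018 m and y of bottle1 in the frame of tray between -0.105 and 0.105 m and z of bottle1 in the frame of tray between -0.005 and 0.005 m and angle between each of bottle1, bottle2, bottle3, bottle4's own z axis and vertical below 0.1 rad and x of bottle2 in the frame of tray between -0.018 and 0.018 m and y of bottle2 in the frame of tray between -0.105 and 0.105 m and z of bottle2 in the frame of tray between -0.005 and 0.005 m and x of bottle3 in the frame of tray between -0.018 and 0.018 m and y of bottle3 in the frame of tray between -0.105 and 0.105 m and z of bottle3 in the frame of tray between -0.005 and 0.005 m and x of bottle4 in the frame of tray between -0.018 and 0.018 m and y of bottle4 in the frame of tray between -0.105 and 0.105 m and z of bottle4 in the frame of tray between -0.005 and 0.005 m and linear speed of each of bottle1, bottle2, bottle3, bottle4 below 0.03 m/s and value of joint dial below 0.1 rad), for 0.3 s.
4. swivel table clicked in at the red cure mark, lamp still off (value of joint swivel between 2.024 and 2.164 rad and value of joint dial below 0.1 rad and linear speed of each of bottle1, bottle2, bottle3, bottle4 below 0.03 m/s), for 0.3 s.
5. lamp dial at its full-power stop (value of joint dial above 2.3 rad), for 0.2 s.
At the end, for the whole second after the job is handed in: Every bottle present stands upright (within 0.1 rad) and at rest on the tray floor (origin within 18 mm of the tray's centre line across, 105 mm along, 5 mm in height), the swivel is within 0.07 rad of 2.094 and the dial above 2.3 (x of bottle1 in the frame of tray between -0.018 and 0.018 m and y of bottle1 in the frame of tray between -0.105 and 0.105 m and z of bottle1 in the frame of tray between -0.005 and 0.005 m and angle between each of bottle1, bottle2, bottle3, bottle4's own z axis and vertical below 0.1 rad and x of bottle2 in the frame of tray between -0.018 and 0.018 m and y of bottle2 in the frame of tray between -0.105 and 0.105 m and z of bottle2 in the frame of tray between -0.005 and 0.005 m and x of bottle3 in the frame of tray between -0.018 and 0.018 m and y of bottle3 in the frame of tray between -0.105 and 0.105 m and z of bottle3 in the frame of tray between -0.005 and 0.005 m and x of bottle4 in the frame of tray between -0.018 and 0.018 m and y of bottle4 in the frame of tray between -0.105 and 0.105 m and z of bottle4 in the frame of tray between -0.005 and 0.005 m and linear speed of each of bottle1, bottle2, bottle3, bottle4 below 0.03 m/s and value of joint swivel between 2.024 and 2.164 rad and value of joint dial above 2.3 rad); the robot touches nothing.
It fails at once if the glue is moved by more than 30 mm (distance of glue from where it was at the start of the episode above 0.03 m).
It fails at once if the collarjar is moved by more than 30 mm (distance of collarjar from where it was at the start of the episode above 0.03 m).
It fails at once if the carton is moved by more than 30 mm (distance of carton from where it was at the start of the episode above 0.03 m).
Of bottle1, bottle2, bottle3, bottle4 only 2 to 4 are there at a start; the rules pass over those that are not, and their reading is None.
At some moment in a run one of bottle1, bottle2, bottle3, bottle4 may be knocked a few centimetres aside while the robot is not near it.
It also fails if it takes over 210 s, if anything falls off the work surface, if the arm or the gripper's body presses on something with over 40 N, if the wrist force passes 120 N, or if a joint passes its speed limit or range.

## Working session

There is one attempt and no reset: what is moved stays moved. The work goes in short steps, Python scripts to look and compute and a shell command to move; the robot and the scene stay as the last step left them, time stands still between calls to the robot, and variables do not carry over. Pictures are saved under pics/ and viewed, about 12 in all and at most 16, crops included, and the job is handed in when it is done.

```bash
mkdir -p pics; ls
cat > h.py <<'E'
import numpy as np, cv2
from cell import telemetry, eyes
def grab(n,f=None):
    c=eyes.camera_info(n); im=eyes.grab_frame(n)
    if f: cv2.imwrite('pics/'+f,im[:,:,::-1])
    return im,c
def ray(c,u,v,z):
    K=np.array(c['intrinsics']);R=np.array(c['R']);t=np.array(c['t'])
    d=R.T@np.linalg.inv(K)@[u,v,1]; o=-R.T@t
    return o+d*(z-o[2])/d[2]
def proj(c,X):
    K=np.array(c['intrinsics']);p=K@(np.array(c['R'])@np.array(X)+np.array(c['t'])); return p[:2]/p[2]
E
python3 - <<'E'
from h import *
for n in('top','scene'):
    im,c=grab(n,n+'0.png'); R=np.array(c['R']); print(n,-R.T@np.array(c['t']),R[2], c['intrinsics'][0][0])
print(telemetry.get_obs())
E
```

```text
pics
top [ 0.17291816 -0.0864295   1.80894049] [ 0.2070325  -0.009334   -0.97828954] 593.6968527324191
scene [ 1.5162968  -0.47912998  0.79915585] [-0.78573627  0.28106349 -0.55101891] 515.2925402387503
{'time': 0.1, 'joint_positions': array([-1.27859315e+00,  3.13924008e-01,  4.51002289e-02,  1.30359034e+00,
       -1.54189613e-05,  1.43120657e+00]), 'qvel': array([ 7.84182848e-04, -1.74810027e-03,  2.83726871e-03,  9.19496163e-05,
        2.99532848e-04, -4.90013244e-04]), 'joint_efforts': array([ 2.26897224e-03, -4.81725097e+01,  2.99244958e+01,  1.26674978e-02,
       -1.42610143e-04,  1.54701542e-06]), 'position': array([ 0.24049953, -0.52179526,  0.23050189]), 'orientation': array([ 8.42169497e-01, -5.39212280e-01, -6.18933031e-04, -5.20855639e-04]), 'wrist_force': array([ 0.21728069, -0.1791278 , -0.52407673]), 'ft_torque': array([ 0.01953778,  0.01511674, -0.00326433]), 'finger_gap': 0.08563082828963305}
```

View pics/top0.png

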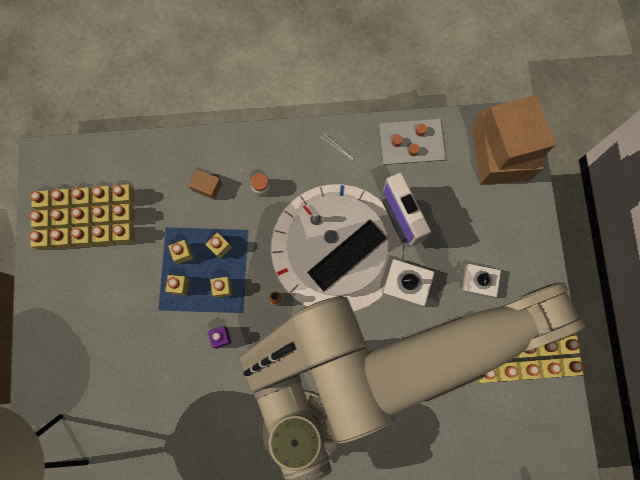

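View pics/scene0.png

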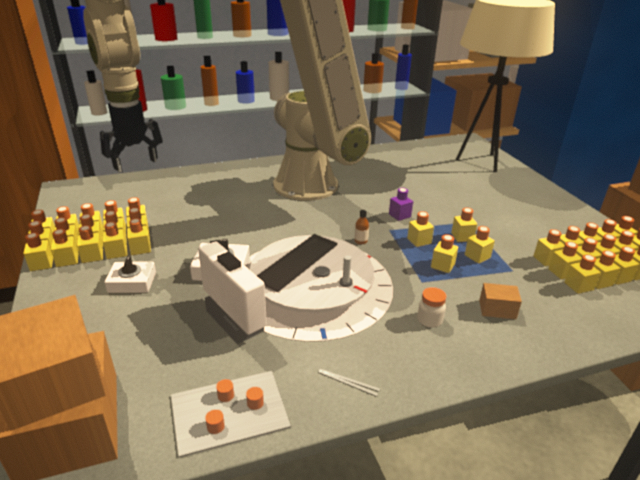

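The top view shows the four yellow bottles on the blue mat at (179,250), (217,244), (176,284) and (221,286). The purple look-alike is at (218,336). The yellow crates and trays off the mat don't belong to the job.

There are two dial candidates, at (410,282) and (483,280). The larger box and knob at (410,282), next to the table, fits the description. I'll confirm with an enlarged crop and take measurements.

Run:
```python
from h import *
im=cv2.imread('pics/top0.png');c=eyes.camera_info('top')
cv2.imwrite('pics/crop1.png',cv2.resize(im[180:320,265:510],None,fx=3.25,fy=3.25,interpolation=cv2.INTER_CUBIC))
hsv=cv2.cvtColor(im,cv2.COLOR_BGR2HSV)
def blobs(lo,hi,roi,z,mn=15):
    x0,y0,x1,y1=roi
    m=cv2.inRange(hsv,lo,hi); k=np.zeros_like(m);k[y0:y1,x0:x1]=m[y0:y1,x0:x1]
    n,l,s,ce=cv2.connectedComponentsWithStats(k)
    for i in range(1,n):
        if s[i,4]>=mn:
            ct=cv2.findContours((l==i).astype(np.uint8),0,2)[0][0]; r=cv2.minAreaRect(ct)
            b=np.array([ray(c,*p,z)[:2] for p in cv2.boxPoints(r)]);e=b[1]-b[0]
            ctr=ray(c,*ce[i],z)[:2]
            print(ce[i].round(1),s[i,4],ctr.round(4),'rect c',b.mean(0).round(4),'yaw',np.degrees(np.arctan2(e[1],e[0])).round(1),'sz',np.linalg.norm(e).round(3),np.linalg.norm(b[2]-b[1]).round(3))
print('yellow');blobs((20,90,90),(35,255,255),(150,225,260,315),.058)
print('copper');blobs((0,40,60),(18,255,255),(150,225,260,315),.09)
print('blue');blobs((100,150,60),(125,255,255),(325,180,360,200),.002,5)
print('red');blobs((0,120,80),(8,255,255),(265,190,330,285),.002,5)
print('red');blobs((172,120,80),(180,255,255),(265,190,330,285),.002,5)
print('black tray');blobs((0,0,0),(180,255,35),(300,215,390,295),.05,200)
for n,u,v,z in (('hub',331,237,.05),('dialL',409,281,.089),('dialS',483,279,.08),('purple',217,336,.09),('glue',275,298,.1),('jar',259,182,.075),('carton',205,182,.055),('handle',314,217,.125)): print(n,ray(c,u,v,z).round(3))
```

```text
yellow
[217.6 245. ] 187 [0.5535 0.2091] rect c [0.5542 0.2085] yaw -47.5 sz 0.051 0.059
[180.  250.9] 173 [0.5438 0.3224] rect c [0.5472 0.3265] yaw -75.3 sz 0.051 0.052
[176.  284.7] 189 [0.4423 0.3369] rect c [0.4442 0.3408] yaw -8.3 sz 0.055 0.052
[220.5 286.6] 188 [0.4266 0.2051] rect c [0.4293 0.2082] yaw -84.7 sz 0.053 0.051
copper
[215.3 241.9] 108 [0.5564 0.2099] rect c [0.5575 0.2093] yaw -2.1 sz 0.033 0.033
[176.5 248.4] 108 [0.5453 0.3251] rect c [0.5443 0.3245] yaw -47.2 sz 0.029 0.037
[172.5 282.4] 111 [0.445  0.3394] rect c [0.4446 0.3379] yaw -47.5 sz 0.03 0.036
[218.2 284.7] 106 [0.4281 0.2064] rect c [0.4288 0.2069] yaw -94.3 sz 0.029 0.032
blue
[341.5 190. ] 18 [ 0.7136 -0.1802] rect c [ 0.7136 -0.1802] yaw -94.4 sz 0.003 0.026
red
[306.8 209.7] 32 [ 0.6577 -0.0662] rect c [ 0.6578 -0.0662] yaw -54.6 sz 0.008 0.035
[282.  271.2] 40 [0.4682 0.0236] rect c [0.4681 0.024 ] yaw -70.8 sz 0.032 0.011
red
black tray
[346.4 254.9] 2002 [ 0.4954 -0.176 ] rect c [ 0.4962 -0.177 ] yaw -53.7 sz 0.25 0.076
hub [ 0.554 -0.134  0.05 ]
dialL [ 0.397 -0.349  0.089]
dialS [ 0.388 -0.568  0.08 ]
purple [0.281 0.216 0.09 ]
glue [0.376 0.043 0.1  ]
jar [0.736 0.072 0.075]
carton [0.756 0.241 0.055]
handle [ 0.601 -0.087  0.125]
```

View pics/crop1.png

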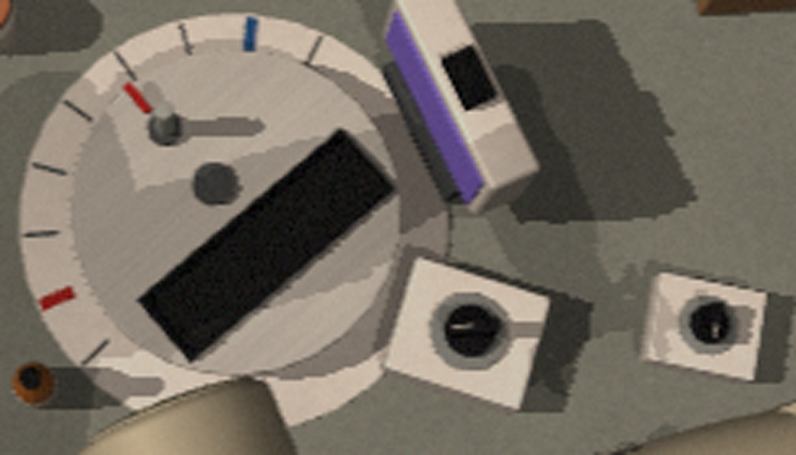

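The crop confirms it: the larger box, with its knob at crop (470,328), is the lamp dial next to the table and lamp. The smaller one at crop (712,322) is a decoy. From the blue and red marks, the pivot is about (0.531,-0.148), and the pointer is about two clicks from blue. Next I'll move above the dial for a wrist view.

```bash
python3 -m jog '[20,21,3,0,0,0.14,85, 20,21,3,0,0,0.14,85, 20,21,3,0,0,0.14,85, 20,21,3,0,0,0.14,85, 20,21,3,0,0,0.14,85, 20,21,3,0,0,0.14,85, 20,21,3,0,0,0.14,85, 17,26,0,0,0,0.15,85, 0,0,0,0,0,0,85]'
python3 - <<'E'
from h import *
im,c=grab('wrist','w1.png'); print(c)
c=eyes.camera_info('top')
for p in ((387,186),(405,174),(428,233),(411,243)): print('lamp',ray(c,*p,.175).round(3))
E
```

```text
time: 1.23
position: [0.3983, -0.3475, 0.252]
orientation: [1.0, -0.003, -0.0, -0.0]
wrist_force: [0.7, -0.8, 0.6]
finger_gap: 0.0851
{'intrinsics': array([[417.37024888,   0.        , 322.84049645],
       [  0.        , 417.37024888, 239.78211069],
       [  0.        ,   0.        ,   1.        ]]), 'R': array([[ 9.99980481e-01, -6.19174031e-03, -8.36149058e-04],
       [-5.65664638e-03, -9.54028700e-01,  2.99661878e-01],
       [-2.65313873e-03, -2.99651299e-01, -9.54045104e-01]]), 't': array([-0.40075755, -0.37275791,  0.29637184])}
lamp [ 0.664 -0.302  0.175]
lamp [ 0.696 -0.357  0.175]
lamp [ 0.517 -0.404  0.175]
lamp [ 0.492 -0.353  0.175]
```

View pics/w1.png

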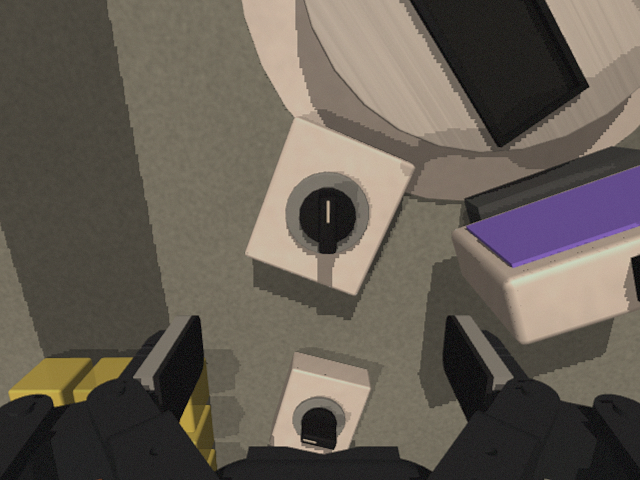

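The wrist view shows the dial bar upright in the image, from (327,188) to (327,252). Its white line points up, towards +y. The jaws along world x already fit across it. Lamp corner is at (457,235), about 95 mm away in x.

Run:
```python
from h import *
im=cv2.imread('pics/w1.png');c=eyes.camera_info('wrist')
g=cv2.cvtColor(im,cv2.COLOR_BGR2GRAY)
for z in (.082,.089):
  for p in ((327,188),(327,240),(327.5,213)): print(z,ray(c,*p,z).round(4))
for y in (195,225,235,240,245,250): print(y,g[y,300:356].tolist()[::3])
# skirt circle (grey) top z ~.057
X,Y=(327.5,213); s=((287,370),(172,255)); print(ray(c,328.5,213.5,.05).round(4))
```

```text
0.082 [ 0.4015 -0.3275  0.082 ]
0.082 [ 0.4013 -0.3686  0.082 ]
0.082 [ 0.4018 -0.3469  0.082 ]
0.089 [ 0.4015 -0.3262  0.089 ]
0.089 [ 0.4013 -0.3664  0.089 ]
0.089 [ 0.4018 -0.3452  0.089 ]
195 [117, 117, 120, 29, 24, 32, 27, 21, 20, 20, 14, 23, 18, 28, 28, 26, 96, 98, 97]
225 [61, 30, 19, 30, 31, 30, 21, 28, 21, 22, 23, 23, 15, 29, 27, 20, 27, 20, 79]
235 [114, 72, 76, 26, 30, 30, 25, 23, 28, 24, 21, 27, 20, 20, 28, 19, 51, 64, 116]
240 [117, 117, 87, 74, 74, 25, 15, 32, 23, 27, 28, 27, 17, 40, 74, 73, 105, 114, 112]
245 [118, 109, 115, 117, 73, 72, 57, 27, 24, 26, 28, 28, 36, 71, 102, 109, 111, 108, 117]
250 [188, 118, 120, 117, 106, 117, 55, 18, 32, 31, 30, 18, 77, 114, 101, 111, 113, 114, 187]
[ 0.4029 -0.3552  0.05  ]
```

```bash
python3 -m jog '[4,-2.5,-40,0,0,0,45, 0,0,-40,0,0,0,45, 0,0,-40,0,0,0,45, 0,0,-35,0,0,0,45, 0,0,-23,0,0,0,45, 0,0,-9,0,0,0,45, 0,0,0,0,0,0,0, 0,0,0,0,0,0,0, 0,0,0,0,0,0,0, 0,0,0,0,0,0,0]' 30
python3 -c "
from cell import telemetry as t;o=t.get_obs();print(o['joint_positions'].round(2),o['ft_torque'].round(2))"
```

```text
time: 2.52
position: [0.4018, -0.3526, 0.0663]
orientation: [1.0, -0.005, 0.0, 0.001]
wrist_force: [-2.6, -1.0, 3.1]
finger_gap: 0.0136
[-0.87  0.34 -0.34  0.89 -0.    0.71] [-0.34  0.42 -0.07]
```

```bash
cat > st.py <<'E'
from h import *
o=telemetry.get_obs();q=o['orientation']
print('yaw',np.degrees(2*np.arctan2(q[1],q[0])).round(1),'q6',o['joint_positions'][5].round(2),'tq',o['ft_torque'].round(2),'F',o['wrist_force'].round(1),'p',o['position'].round(4),'gap',round(o['finger_gap']*1e3,1),'t',o['time'])
E
python3 -m jog '[0,0,0,0,0,0.12,0, 0,0,0,0,0,0.12,0, 0,0,0,0,0,0.12,0, 0,0,0,0,0,0.12,0,0,0,0,0,0,0,0]'; python3 st.py
```

```text
time: 3.15
position: [0.4002, -0.353, 0.0663]
orientation: [0.972, 0.233, -0.002, 0.001]
wrist_force: [-8.3, -3.5, 5.2]
finger_gap: 0.0129
yaw 27.0 q6 0.23 tq [-0.63  1.57 -0.03] F [-8.3 -3.5  5.2] p [ 0.4002 -0.353   0.0663] gap 12.9 t 3.15
```

```bash
python3 -m jog '[-0.5,-3,0,0,0,0.12,0, 0,0,0,0,0,0.12,0, 0,0,0,0,0,0.12,0, 0,0,0,0,0,0.12,0,0,0,0,0,0,0,0]'; python3 st.py
```

```text
time: 3.78
position: [0.3988, -0.3543, 0.0663]
orientation: [0.889, 0.458, -0.002, -0.001]
wrist_force: [-11.0, 2.1, 10.5]
finger_gap: 0.0132
yaw 54.5 q6 -0.26 tq [0.33 1.96 0.01] F [-11.    2.1  10.5] p [ 0.3988 -0.3543  0.0663] gap 13.2 t 3.775
```

```bash
python3 -m jog '[-2.5,1,0,0,0,0.12,0, 0,0,0,0,0,0.12,0, 0,0,0,0,0,0.12,0, 0,0,0,0,0,0.12,0,0,0,0,0,0,0,0]'; python3 st.py
```

```text
time: 4.4
position: [0.3987, -0.3552, 0.0667]
orientation: [0.758, 0.652, -0.0, 0.001]
wrist_force: [-1.9, -0.5, 4.5]
finger_gap: 0.0136
yaw 81.4 q6 -0.73 tq [-0.07  0.26 -4.5 ] F [-1.9 -0.5  4.5] p [ 0.3987 -0.3552  0.0667] gap 13.6 t 4.4
```

```bash
python3 -m jog '[0,0,0,0,0,0,45, 0,0,0,0,0,0,45, 0,0,20,0,0,0,45, 0,0,50,0,0,0,45, 0,0,60,0,0,0,45, 0,0,55,0,0,0,45]'; python3 st.py; python3 -c "
from h import *
grab('wrist','w2.png')"
python3 -m jog '[21,25,0,0,0,0.07,60, 21,25,0,0,0,0.07,60, 21,25,0,0,0,0.07,60, 21,25,0,0,0,0.07,60, 21,25,0,0,0,0.07,60, 21,25,0,0,0,0.07,60, 21,25,0,0,0,0.07,60, 21,25,0,0,0,0.07,60, 21,25,0,0,0,0.07,60, 21,25,0,0,0,0.07,60,0,0,0,0,0,0,60]'
python3 - <<'E'
from h import *
b,c=grab('wrist','w3.png');np.save('c3.npy',c,allow_pickle=True)
a=cv2.imread('pics/w2.png')
cv2.imwrite('pics/w23.png',cv2.resize(np.hstack([a[60:400,140:540],b[:340,120:520,::-1]]),None,fx=1,fy=1))
E
python3 st.py
```

```text
time: 5.15
position: [0.3991, -0.3534, 0.2525]
orientation: [0.754, 0.656, 0.0, 0.001]
wrist_force: [0.6, -0.8, 0.4]
finger_gap: 0.045
yaw 82.1 q6 -0.74 tq [-0.03 -0.02  0.02] F [ 0.6 -0.8  0.4] p [ 0.3991 -0.3534  0.2525] gap 45.0 t 5.15
time: 6.58
position: [0.6099, -0.1015, 0.2496]
orientation: [0.482, 0.876, 0.0, -0.0]
wrist_force: [-0.4, -0.8, 0.5]
finger_gap: 0.06
yaw 122.2 q6 -0.86 tq [-0.04  0.06 -0.01] F [-0.1  0.4  0.6] p [ 0.6091 -0.1025  0.2497] gap 59.8 t 6.625
```

View pics/w23.png

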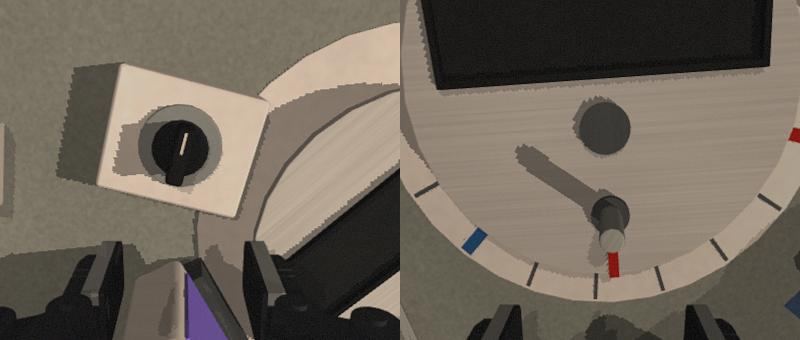

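The left panel shows the dial's white line lying along the box side, at about 159°. The bar turned roughly 70° and then the grip slipped with the stop torque high, so the dial is off. The right panel shows the handle top at full-frame pixel (332,240), with the pointer two ticks from blue.

Run:
```python
from h import *
c=np.load('c3.npy',allow_pickle=True).item()
print(ray(c,332,240,.125), 'base',ray(c,331,215,.05))
print('ptr',ray(c,333,265,.05),'blue',ray(c,474-280,240,.002),'red',ray(c,797-280,135,.002))
```

```text
[ 0.61325368 -0.09076122  0.125     ] base [ 0.61423997 -0.08909634  0.05      ]
ptr [ 0.65124032 -0.06328924  0.05      ] blue [ 0.71680545 -0.18144223  0.002     ] red [0.4707572 0.020635  0.002    ]
```

```bash
python3 -m jog '[4,12,-50,0,0,0.04,60, 0,0,-50,0,0,0.04,60, 0,0,-40,0,0,0,60, 0,0,-16,0,0,0,60, 0,0,0,0,0,0,0, 0,0,0,0,0,0,0, 0,0,0,0,0,0,0, 0,0,0,0,0,0,0]' 25; python3 st.py
python3 -m jog '[5.8,-8.4,0,0,0,-0.102,0, 4.9,-9,0,0,0,-0.102,0, 3.9,-9.4,0,0,0,-0.102,0, 3,-9.8,0,0,0,-0.102,0, 0,0,0,0,0,0,0]'; python3 st.py
```

```text
time: 7.62
position: [0.6143, -0.0926, 0.0966]
orientation: [0.449, 0.894, 0.0, 0.002]
wrist_force: [-0.4, -1.5, 6.9]
finger_gap: 0.0171
yaw 126.7 q6 -0.92 tq [-0.34  0.07 -0.14] F [-0.4 -1.5  6.9] p [ 0.6143 -0.0926  0.0966] gap 17.1 t 7.625
time: 8.25
position: [0.631, -0.131, 0.0966]
orientation: [0.622, 0.783, -0.001, 0.002]
wrist_force: [-2.9, -6.2, 7.2]
finger_gap: 0.017
yaw 103.1 q6 -0.56 tq [-1.01  0.57 -0.29] F [-2.9 -6.2  7.2] p [ 0.631  -0.131   0.0966] gap 17.0 t 8.25
```

```bash
python3 -m jog '[2,-10,0,0,0,-0.102,0, 0.9,-10.2,0,0,0,-0.102,0, -0.1,-10.2,0,0,0,-0.102,0, -1.2,-10.1,0,0,0,-0.102,0, 0,0,0,0,0,0,0]'; python3 st.py
python3 -m jog '[0,0,0,0,0,0,60, 0,0,0,0,0,0,60, 0,0,0,0,0,0,60, 0,0,50,0,0,0,60, 0,0,58,0,0,0,60, -20,0,40,0,0,0,85, -40,0,0,0,0,0,85, -50,0,0,0,0,0,85,-30,0,0,0,0,0,85,0,0,0,0,0,0,85]'; python3 st.py
python3 - <<'E'
from h import *
im,c=grab('wrist','w4.png');np.save('c4.npy',c,allow_pickle=True)
E
```

```text
time: 8.88
position: [0.6312, -0.1695, 0.0965]
orientation: [0.767, 0.642, -0.0, 0.0]
wrist_force: [-6.3, 0.0, 9.4]
finger_gap: 0.0173
yaw 79.8 q6 -0.21 tq [0.16 1.09 0.05] F [-6.3  0.   9.4] p [ 0.6312 -0.1695  0.0965] gap 17.3 t 8.875
time: 10.12
position: [0.4901, -0.1685, 0.2428]
orientation: [0.767, 0.642, 0.0, -0.0]
wrist_force: [0.2, 0.2, 0.8]
finger_gap: 0.085
yaw 79.9 q6 -0.31 tq [-0.07 -0.03  0.05] F [0.2 0.2 0.8] p [ 0.4901 -0.1685  0.2428] gap 85.0 t 10.125
```

View pics/w4.png

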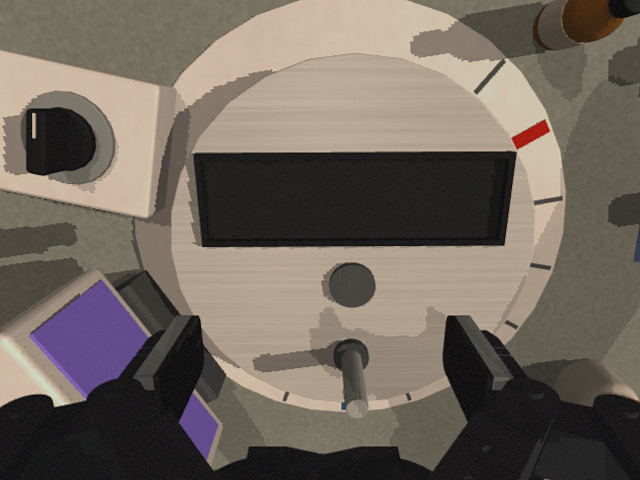

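```bash
cat > tray.py <<'E'
from h import *
im=cv2.imread('pics/w4.png');c=np.load('c4.npy',allow_pickle=True).item()
m=(im.max(2)<55).astype(np.uint8)*255; k=np.zeros_like(m);k[140:258,185:530]=m[140:258,185:530]
n,l,s,ce=cv2.connectedComponentsWithStats(k);i=1+s[1:,4].argmax();print(s[i])
ct=cv2.findContours((l==i).astype(np.uint8),0,2)[0][0]
q=cv2.approxPolyDP(cv2.convexHull(ct),6,True)[:,0];print(q.tolist())
P=np.array([ray(c,*p,.058)[:2] for p in q]);print(P.round(4).tolist())
r=cv2.minAreaRect((P*1000).astype(np.float32));print('rect',r)
print('hole',ray(c,352,285,.05),'handle',ray(c,357,408,.125))
E
python3 tray.py
```

```text
[  194   152   322    95 29158]
[[515, 153], [503, 244], [202, 244], [196, 153]]
[[0.4734, -0.0133], [0.5461, -0.026], [0.5024, -0.2701], [0.4301, -0.2553]]
rect ((487.943603515625, -141.53221130371094), (247.95982360839844, 73.79536437988281), 79.84575653076172)
hole [ 0.56397667 -0.1542009   0.05      ] handle [ 0.62989934 -0.16592149  0.125     ]
```

The wrist view shows the table on the blue mark, with the handle in front of it at (357,408). The tray is at pixels (196,153) to (503,244), with its centre at (0.488,-0.1415) and its long axis at 79.8°. The dial is still off. Now I'll look at the mat.

```bash
python3 -m jog '[0,45,8,0,0,0,85, 0,45,8,0,0,0,85, 0,45,8,0,0,0,85, 0,45,8,0,0,0,85, 0,45,8,0,0,0,85, 0,45,8,0,0,0,85, 0,45,8,0,0,0,85, 0,45,8,0,0,0,85, 0,45,8,0,0,0,85, 0,0,0,0,0,0,85]'
cat > bot.py <<'E'
import sys
from h import *
f=sys.argv[1]
im,c=grab('wrist',f); bgr=im[:,:,::-1].copy(); hsv=cv2.cvtColor(bgr,cv2.COLOR_BGR2HSV)
o=-np.array(c['R']).T@np.array(c['t'])
y=cv2.inRange(hsv,(20,90,60),(36,255,255)); 
n,l,s,ce=cv2.connectedComponentsWithStats(y)
for i in range(1,n):
    if s[i,4]<800: continue
    ct=cv2.findContours((l==i).astype(np.uint8),0,2)[0]; ct=max(ct,key=cv2.contourArea)
    print('yellow',s[i].tolist(),ray(c,*ce[i],.05)[:2].round(3),'hull',cv2.approxPolyDP(cv2.convexHull(ct),4,True)[:,0].tolist())
cp=cv2.inRange(hsv,(0,60,60),(18,255,255))
n,l,s,ce=cv2.connectedComponentsWithStats(cp)
for i in range(1,n):
    if s[i,4]<300: continue
    print('copper',s[i].tolist(),ce[i].round(0),ray(c,*ce[i],.076)[:2].round(4))
E
python3 bot.py w5.png
```

```text
time: 11.42
position: [0.4927, 0.2396, 0.3142]
orientation: [0.765, 0.644, 0.001, -0.0]
wrist_force: [-0.1, 0.2, -0.5]
finger_gap: 0.085
yellow [384, 97, 67, 58, 2368] [0.446 0.334] hull [[450, 98], [445, 153], [395, 154], [385, 148], [387, 99]]
yellow [243, 99, 69, 67, 2168] [0.43  0.212] hull [[297, 99], [309, 152], [259, 165], [243, 113]]
yellow [377, 189, 72, 74, 2189] [0.537 0.322] hull [[418, 189], [432, 200], [448, 242], [403, 262], [377, 209]]
yellow [272, 215, 68, 77, 2183] [0.548 0.216] hull [[301, 215], [335, 237], [338, 259], [310, 291], [272, 264], [278, 244]]
yellow [541, 219, 99, 174, 11833] [0.661 0.502] hull [[639, 219], [639, 382], [568, 392], [543, 362], [541, 237]]
copper [72, 89, 67, 44, 2156] [107. 111.] [0.3877 0.0694]
copper [406, 109, 43, 38, 910] [426. 127.] [0.4483 0.3415]
copper [255, 116, 38, 38, 812] [274. 134.] [0.4317 0.2084]
copper [109, 182, 32, 25, 384] [124. 194.] [0.4609 0.0611]
copper [403, 219, 39, 39, 859] [421. 237.] [0.5489 0.327 ]
copper [288, 249, 33, 40, 914] [304. 267.] [0.5605 0.2117]
copper [582, 257, 49, 40, 1149] [605. 276.] [0.6196 0.501 ]
copper [581, 312, 47, 40, 1094] [603. 330.] [0.6812 0.5009]
copper [325, 358, 82, 83, 5022] [364. 399.] [0.7228 0.2475]
copper [581, 363, 45, 35, 941] [600. 379.] [0.7402 0.5003]
copper [189, 406, 51, 48, 1902] [214. 430.] [0.7339 0.0774]
```

View pics/w5.png

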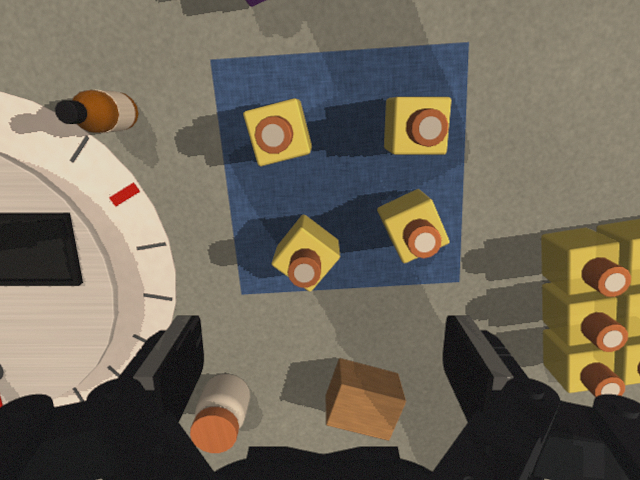

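The view shows the bottles at pixels A (275,134), B (425,127), C (418,235) and D (306,258). The glue is at (100,112), the jar at (215,425) and the carton at (365,398). Next I'll get the positions from the collar top faces and the yaws from the body edges.

Run:
```python
from h import *
im=cv2.imread('pics/w5.png');c=eyes.camera_info('wrist')
hsv=cv2.cvtColor(im,cv2.COLOR_BGR2HSV)
y=cv2.inRange(hsv,(20,70,60),(36,255,255))
for n,u,v in (('A',274,134),('B',429,128),('C',424,242),('D',304,271)):
    print(n,hsv[v,u],'col',ray(c,u,v,.09)[:2].round(4))
    k=np.zeros_like(y);k[v-85:v+60,u-65:u+65]=y[v-85:v+60,u-65:u+65]
    k=cv2.morphologyEx(k,cv2.MORPH_OPEN,np.ones((3,3)))
    n_,l,s,_=cv2.connectedComponentsWithStats(k);i=1+s[1:,4].argmax()
    ct=max(cv2.findContours((l==i).astype(np.uint8),0,1)[0],key=cv2.contourArea)
    h=cv2.approxPolyDP(cv2.convexHull(ct),2,True)[:,0]
    for a,b in zip(h,np.roll(h,-1,0)):
        P,Q=ray(c,*a,.058),ray(c,*b,.058);d=Q-P;L=np.hypot(*d[:2])
        if L>.03: print('  ',a,b,L.round(3),(np.degrees(np.arctan2(d[1],d[0]))%90).round(1))
```

```text
A [ 17  59 185] col [0.4308 0.2083]
   [298  99] [311 143] 0.04 6.5
   [309 153] [259 165] 0.049 3.4
   [259 165] [243 113] 0.049 4.9
   [243 113] [289  99] 0.044 6.1
B [ 17  56 186] col [0.4485 0.3388]
   [450  98] [445 153] 0.049 79.9
   [445 153] [395 154] 0.047 81.2
   [384 147] [388  98] 0.043 77.9
   [388  98] [450  98] 0.056 80.1
C [ 16  54 216] col [0.5491 0.3245]
   [432 200] [448 243] 0.048 14.1
   [448 243] [403 262] 0.048 14.9
   [403 262] [382 221] 0.049 18.4
   [378 207] [414 190] 0.038 16.3
D [ 16  59 182] col [0.5583 0.2103]
   [307 216] [338 240] 0.039 41.3
   [322 278] [284 274] 0.039 73.6
   [278 244] [301 215] 0.038 41.9
```

```bash
python3 -c "
import cv2,numpy as np
a=cv2.imread('pics/w5.png')[80:300,230:465]
cv2.imwrite('pics/w5c.png',cv2.resize(a,None,fx=2.7,fy=2.7,interpolation=2))"
```

```text
(no output)
```

View pics/w5c.png

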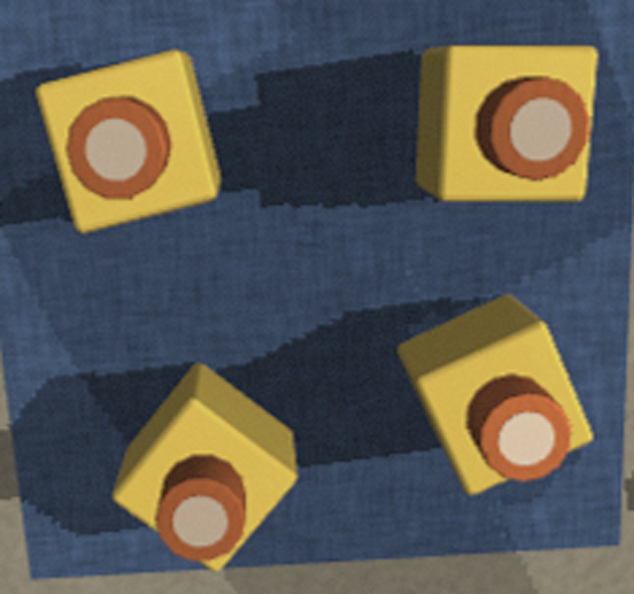

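```bash
python3 -m jog '[-20,-10,-45,0,0,0.13,60, -20,-10,-45,0,0,0.13,60, -22,-11,-45,0,0,0,60, 0,0,-45,0,0,0,60, 0,0,-45,0,0,0,60, 0,0,-20,0,0,0,60, 0,0,-8,0,0,0,60, 0,0,0,0,0,0,60]'; python3 st.py
```

```text
time: 12.48
position: [0.4301, 0.2046, 0.0612]
orientation: [0.677, 0.736, -0.0, -0.0]
wrist_force: [1.4, -0.5, 0.4]
finger_gap: 0.0603
yaw 94.8 q6 0.19 tq [ 0.01 -0.07 -0.07] F [ 1.4 -0.5  0.4] p [0.4301 0.2046 0.0612] gap 60.3 t 12.475
```

```bash
python3 -m jog '[0.7,3.5,0,0,0,0,60, 0,0,0,0,0,0,20, 0,0,0,0,0,0,20, 0,0,0,0,0,0,20, 0,0,0,0,0,0,20, 0,0,0,0,0,0,20, 0,0,20,0,0,0,20, 0,0,50,0,0,0,20, 0,0,60,0,0,0,20, 0,0,0,0,0,0,20]' 35; python3 st.py
```

```text
time: 13.72
position: [0.4331, 0.2097, 0.1954]
orientation: [0.677, 0.736, 0.004, 0.002]
wrist_force: [1.2, 0.7, -4.0]
finger_gap: 0.0309
yaw 94.8 q6 0.2 tq [ 0.03 -0.06  0.02] F [ 1.2  0.7 -4. ] p [0.4331 0.2097 0.1954] gap 30.9 t 13.725
```

```bash
python3 -m jog '[4,-20,0,0,0,0.08,20, 4,-43,0,0,0,0.131,20, 4,-43,0,0,0,0.131,20, 4,-43,0,0,0,0.131,20, 4,-43,0,0,0,0.131,20, 4,-43,0,0,0,0.131,20, 4,-43,0,0,0,0.131,20, 4,-43,0,0,0,0.131,20, 4,-43,0,0,0,0.131,20, 4,-43,0,0,0,0.131,20, 0,-28,0,0,0,0.052,20, 0,0,0,0,0,0,20]'; python3 st.py
```

```text
time: 15.22
position: [0.4696, -0.2276, 0.1889]
orientation: [0.089, 0.996, 0.001, -0.002]
wrist_force: [0.7, 0.0, -3.3]
finger_gap: 0.0309
yaw 169.8 q6 -2.0 tq [ 0.07 -0.    0.05] F [ 0.7  0.  -3.3] p [ 0.4696 -0.2276  0.1889] gap 30.9 t 15.225
```

```bash
python3 -m jog '[3.4,2.5,-40,0,0,0,20, 0,0,-28,0,0,0,20, 0,0,0,0,0,0,20]'; python3 st.py
```

```text
time: 15.6
position: [0.4712, -0.2211, 0.1199]
orientation: [0.087, 0.996, 0.002, -0.004]
wrist_force: [-0.5, 0.3, -3.0]
finger_gap: 0.0313
yaw 170.0 q6 -1.99 tq [ 0.01  0.05 -0.02] F [-0.5  0.3 -3. ] p [ 0.4712 -0.2211  0.1199] gap 31.3 t 15.6
```

```bash
python3 -m jog '[0,0,0,0,0,0,20, 0,0,0,0,0,0,20]'; python3 st.py;python3 -m jog '[0,0,0,0,0,0,20]'; python3 st.py
```

```text
time: 15.85
position: [0.4748, -0.2241, 0.1246]
orientation: [0.088, 0.996, -0.0, 0.001]
wrist_force: [0.3, -0.4, -3.4]
finger_gap: 0.0309
yaw 170.0 q6 -1.99 tq [-0.   -0.04  0.05] F [ 0.3 -0.4 -3.4] p [ 0.4748 -0.2241  0.1246] gap 30.9 t 15.85
time: 15.98
position: [0.4746, -0.2242, 0.1244]
orientation: [0.088, 0.996, -0.0, 0.001]
wrist_force: [0.8, 0.1, -3.2]
finger_gap: 0.0306
yaw 169.9 q6 -1.99 tq [0.02 0.04 0.  ] F [ 0.8  0.1 -3.2] p [ 0.4746 -0.2242  0.1244] gap 30.6 t 15.975
```

```bash
python3 -m jog '[-1.5,-1,-6,0,0,0,20, 0,0,-4,0,0,0,20, 0,0,0,0,0,0,20, 0,0,0,0,0,0,20]'; python3 st.py
```

```text
time: 16.48
position: [0.4724, -0.2249, 0.1132]
orientation: [0.088, 0.996, 0.0, -0.0]
wrist_force: [0.9, 0.3, -3.7]
finger_gap: 0.0312
yaw 169.9 q6 -1.99 tq [ 0.01 -0.03  0.02] F [ 0.9  0.3 -3.7] p [ 0.4724 -0.2249  0.1132] gap 31.2 t 16.475
```

```bash
python3 -m jog '[0,0,-1.5,0,0,0,20, 0,0,0,0,0,0,20]'; python3 st.py
python3 -m jog '[0,0,0,0,0,0,45, 0,0,0,0,0,0,45, 0,0,15,0,0,0,45, 0,0,40,0,0,0,45, 0,0,50,0,0,0,60, 0,0,0,0,0,0,60, 0,0,0,0,0,0,60]'; python3 st.py
```

```text
time: 16.73
position: [0.4727, -0.2251, 0.1122]
orientation: [0.088, 0.996, -0.0, 0.0]
wrist_force: [-0.1, -0.2, -1.6]
finger_gap: 0.031
yaw 169.9 q6 -1.99 tq [-0.02  0.12  0.01] F [-0.1 -0.2 -1.6] p [ 0.4727 -0.2251  0.1122] gap 31.0 t 16.725
time: 17.6
position: [0.4726, -0.2249, 0.2175]
orientation: [0.088, 0.996, -0.0, 0.0]
wrist_force: [0.0, -0.1, 0.6]
finger_gap: 0.06
yaw 169.9 q6 -1.99 tq [-0.03  0.   -0.01] F [ 0.  -0.1  0.6] p [ 0.4726 -0.2249  0.2175] gap 60.0 t 17.6
```

```bash
python3 -m jog '[7.8,39.6,0,0,0,-0.06,60, 7.8,39.6,0,0,0,-0.06,60, 7.8,39.6,0,0,0,-0.06,60, 7.8,39.6,0,0,0,-0.06,60, 7.8,39.6,0,0,0,-0.06,60, 7.8,39.6,0,0,0,-0.06,60, 7.8,39.6,0,0,0,-0.06,60, 7.8,39.6,0,0,0,-0.06,60, 7.8,39.6,0,0,0,-0.06,60, 7.8,39.6,0,0,0,-0.06,60, 7.8,39.6,0,0,0,-0.06,60, 0,0,0,0,0,0,60, 0,0,0,0,0,0,60]'; python3 st.py
cat > col.py <<'E'
# collar top disc (pale) inside copper ring -> xy at z=zt ; only those near the mat / tray
import sys
from h import *
f=sys.argv[1]; zt=float(sys.argv[2]) if len(sys.argv)>2 else .09
im,c=grab('wrist',f); hsv=cv2.cvtColor(im[:,:,::-1].copy(),cv2.COLOR_BGR2HSV)
cp=cv2.inRange(hsv,(0,100,50),(18,255,255))
cs,h=cv2.findContours(cp,cv2.RETR_CCOMP,cv2.CHAIN_APPROX_NONE)
for i,k in enumerate(cs):
    if h[0][i][3]>=0 and cv2.contourArea(k)>60:
        (u,v),r=cv2.minEnclosingCircle(k); M=cv2.moments(k);u,v=M['m10']/M['m00'],M['m01']/M['m00']
        print('disc px',round(u),round(v),'r',round(r,1),'xy',ray(c,u,v,zt)[:2].round(4))
E
python3 col.py w6.png
```

```text
time: 19.23
position: [0.5574, 0.2104, 0.2155]
orientation: [0.405, 0.914, -0.001, -0.001]
wrist_force: [-0.5, -0.1, -0.0]
finger_gap: 0.0599
yaw 132.2 q6 -0.51 tq [-0.06  0.02  0.02] F [-0.5 -0.1 -0. ] p [0.5574 0.2104 0.2155] gap 59.9 t 19.225
disc px 574 238 r 15.8 xy [0.4486 0.3411]
disc px 319 232 r 15.2 xy [0.5605 0.2113]
```

```bash
python3 -m jog '[2.5,1,-50,0,0,0,60, 0,0,-50,0,0,0,60, 0,0,-40,0,0,0,60, 0,0,-13,0,0,0,60, 0,0,0,0,0,0,60, 0,0,0,0,0,0,20, 0,0,0,0,0,0,20, 0,0,0,0,0,0,20, 0,0,0,0,0,0,20, 0,0,0,0,0,0,20]' 35; python3 st.py
python3 -m jog '[-5,-8,20,0,0,0,20, -5,-20,50,0,0,0.04,20, -7,-38,60,0,0,0.075,20, -7,-38,0,0,0,0.075,20, -7,-38,0,0,0,0.075,20, -7,-38,0,0,0,0.075,20, -7,-38,0,0,0,0.075,20, -7,-38,0,0,0,0.075,20, -7,-38,0,0,0,0.075,20, -7,-38,0,0,0,0.075,20, -7,-28,0,0,0,0.023,20, 0,0,0,0,0,0,20, 0,0,0,0,0,0,20, 0,0,0,0,0,0,20]'; python3 st.py
```

```text
time: 20.52
position: [0.5624, 0.2119, 0.0661]
orientation: [0.406, 0.914, 0.001, 0.002]
wrist_force: [0.3, -2.2, 7.2]
finger_gap: 0.031
yaw 132.1 q6 -0.51 tq [-0.17  0.04  0.01] F [ 0.3 -2.2  7.2] p [0.5624 0.2119 0.0661] gap 31.0 t 20.525
time: 22.28
position: [0.4885, -0.1427, 0.1866]
orientation: [0.086, 0.996, 0.0, -0.0]
wrist_force: [0.2, -0.4, -2.8]
finger_gap: 0.0309
yaw 170.2 q6 -1.84 tq [ 0.07  0.03 -0.  ] F [ 0.2 -0.4 -2.8] p [ 0.4885 -0.1427  0.1866] gap 30.9 t 22.275
```

```bash
python3 -m jog '[-5.5,-27,0,0,0,0,20, 0,0,-30,0,0,0,20, 0,0,-27,0,0,0,20, 0,0,0,0,0,0,20, 0,0,0,0,0,0,20, 0,0,0,0,0,0,20]'; python3 st.py
```

```text
time: 23.02
position: [0.4849, -0.1683, 0.1311]
orientation: [0.084, 0.996, 0.001, 0.002]
wrist_force: [0.7, 6.7, 4.3]
finger_gap: 0.0307
yaw 170.3 q6 -1.89 tq [ 0.9 -0.4  0.2] F [0.7 6.7 4.3] p [ 0.4849 -0.1683  0.1311] gap 30.7 t 23.025
```

```bash
python3 -m jog '[0,4,20,0,0,0,20, 0,0,25,0,0,0,20, 0,0,0,0,0,0,20, 0,0,0,0,0,0,20]'; python3 st.py; python3 -c "
from h import *
im,c=grab('wrist','w7.png');np.save('c7.npy',c,allow_pickle=True)"
```

```text
time: 23.52
position: [0.4829, -0.1659, 0.1736]
orientation: [0.086, 0.996, 0.0, -0.0]
wrist_force: [-1.0, -0.0, -3.5]
finger_gap: 0.0305
yaw 170.2 q6 -1.89 tq [ 0.13  0.03 -0.02] F [-1.  -0.  -3.5] p [ 0.4829 -0.1659  0.1736] gap 30.5 t 23.525
```

View pics/w7.png

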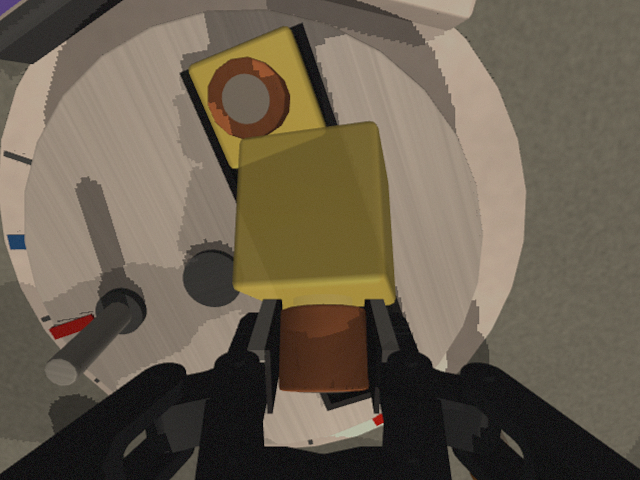

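Run:
```python
from h import *
c=np.load('c7.npy',allow_pickle=True).item()
P=np.array([.5323,-.1493])
A=ray(c,245,98,.14)[:2]; print('A collar',A)
h=ray(c,62,373,.125)[:2];print('handle',h,np.degrees(np.arctan2(*(h-P)[::-1])),np.linalg.norm(h-P))
e=[ray(c,*p,.058)[:2] for p in ((181,72),(302,25))];print('tray end',e,np.degrees(np.arctan2(*(e[1]-e[0])[::-1])))
e2=[ray(c,*p,.108)[:2] for p in ((189,71),(292,29))];print('A top far edge',e2,np.degrees(np.arctan2(*(e2[1]-e2[0])[::-1])))
for a in (0,20.):
  th=np.radians(-9.85+a);X=np.array([np.cos(th),np.sin(th)]);Y=np.array([-X[1],X[0]])
  T=P-.045*X; print(a,'tray',T,'A in tray',(A-T)@X,(A-T)@Y, 'end',[((q-T)@X,(q-T)@Y) for q in e])
  print([ (T+s*Y).round(4) for s in(-.085,-.0285,.0285,.085)])
```

```text
A collar [ 0.50014473 -0.24941787]
handle [ 0.63016252 -0.13146518] 10.32843908920767 0.09947438147541446
tray end [array([ 0.54700298, -0.27353193]), array([ 0.47405398, -0.28557774])] -170.62355491807278
A top far edge [array([ 0.52838009, -0.26695383]), array([ 0.47808208, -0.27605103])] -169.74797411371628
0 tray [ 0.48796335 -0.14160188] A in tray 0.030445830222324437 -0.10414281751364596 end [(np.float64(0.08073852095087355), np.float64(-0.11988539166023739)), (np.float64(0.010925531340297497), np.float64(-0.14423298267241325))]
[array([ 0.4734, -0.2253]), array([ 0.4831, -0.1697]), array([ 0.4928, -0.1135]), array([ 0.5025, -0.0579])]
20.0 tray [ 0.48800426 -0.15723016] A in tray -0.0042953873141031605 -0.09288441789207988 end [(np.float64(0.03758000557705016), np.float64(-0.12487871194101875)), (np.float64(-0.03635011216263061), np.float64(-0.12388051483647107))]
[array([ 0.503 , -0.2409]), array([ 0.493 , -0.1853]), array([ 0.483 , -0.1292]), array([ 0.473 , -0.0736])]
```

Run:
```python
from h import *
c=np.load('c7.npy',allow_pickle=True).item()
print('cam',-np.array(c['R']).T@c['t'])
for z,ps in ((.1656,((233,292),(396,304))),(.1076,((240,138),(378,123)))):
  a,b=[ray(c,*p,z)[:2] for p in ps];d=b-a;print(a.round(4),b.round(4),np.linalg.norm(d).round(4),np.degrees(np.arctan2(d[1],d[0])).round(1))
im=cv2.imread('pics/w7.png');cv2.imwrite('pics/w7c.png',cv2.resize(im[100:410,190:450],None,fx=1.9,fy=1.9))
```

```text
cam [ 0.47042836 -0.24075354  0.31558982]
[ 0.5168 -0.1786] [ 0.4544 -0.1624] 0.0645 165.5
[ 0.5122 -0.2335] [ 0.4453 -0.229 ] 0.0671 176.2
```

View pics/w7c.png

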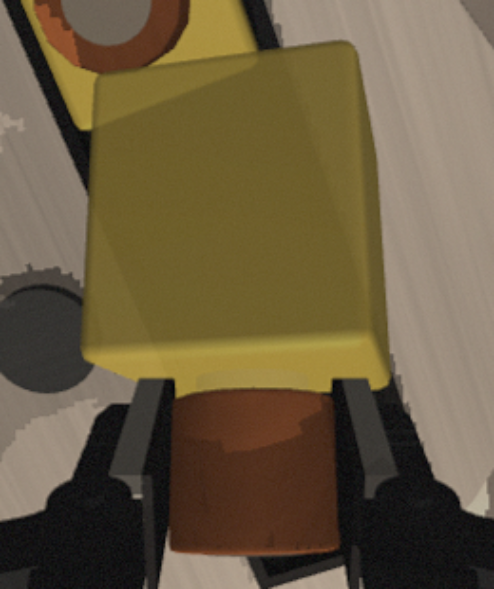

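The view shows the held bottle swung about the jaw axis, with its underside towards the tray end. The cause was inertia plus a light grip. Its contact then pushed bottle A and the table one click, to 20°. Bottle A still stands upright. I'll estimate the swing from the four face corners.

Run:
```python
from h import *
from scipy.optimize import least_squares
from scipy.spatial.transform import Rotation as Ro
c=np.load('c7.npy',allow_pickle=True).item()
px=np.array([(241,139.5),(375,122.6),(392.6,281),(234.7,285)])
# bottle frame: face towards -y; image left = +x world-ish
F=np.array([(26,-26,0),(-26,-26,0),(-26,-26,58),(26,-26,58)])/1000
Rz=Ro.from_euler('z',-10,degrees=True)
piv=np.array([.4829,-.1659,.1926])
def X(p):
    phi,psi,x,y,z=p
    q=F-[0,0,.083]
    q=Ro.from_euler('z',psi).apply(q); q=Ro.from_euler('x',phi).apply(q)
    return Rz.apply(q)+piv+np.array([x,y,z])/100
f=lambda p:np.r_[np.ravel([proj(c,v) for v in X(p)]-px),p[2:]*10]
for s in (-.4,0,.4):
    r=least_squares(f,[s,0,0,0,0]);print(np.degrees(r.x[:2]).round(1),r.x[2:]*10,r.cost.round(1),r.fun[:8].round(1))
```

```text
[-48.9  11.6] [ 2.11145706 11.64309286 -0.328636  ] 115.4 [ 2.1  0.1  5.8 -0.7 -1.4 -4.3 -5.4  1.6]
[-48.9  11.6] [ 2.11143082 11.64310368 -0.32865509] 115.4 [ 2.1  0.1  5.8 -0.7 -1.4 -4.3 -5.4  1.6]
[-48.9  11.6] [ 2.11143187 11.64310358 -0.32865593] 115.4 [ 2.1  0.1  5.8 -0.7 -1.4 -4.3 -5.4  1.6]
```

```bash
python3 -m jog '[0,0,20,0,0,0,20, 0,0,30,0,0,0,20, 1,10,20,0,0,0,20, 2,20,0,0,0,0,20, 2,30,0,0,0,0,20, 2,30,0,0,0,0,20, 2,30,0,0,0,0,20, 2,30,0,0,0,0,20, 2,30,0,0,0,0,20, 2,30,0,0,0,0,20, 2,30,0,0,0,0,20, 0,30,0,0,0,0,20, 0,30,0,0,0,0,20, 0,30,0,0,0,0,20, 0,20,0,0,0,0,20, 0,10,0,0,0,0,20, 0,0,0,0,0,0,20]' 80; python3 st.py
python3 -m jog '[0,0,0,0.084,-0.015,0,20, 0,0,0,0.168,-0.03,0,20, 0,0,0,0.168,-0.03,0,20, 0,0,0,0.168,-0.03,0,20, 0,0,0,0.168,-0.03,0,20, 0,0,0,0.084,-0.015,0,20, 0,0,0,0,0,0,20, 0,0,0,0,0,0,20]';python3 st.py;  python3 -c "
from h import *
im,c=grab('wrist','w8.png');np.save('c8.npy',c,allow_pickle=True)
im,c=grab('scene','s8.png')
w=cv2.imread('pics/w8.png');s=cv2.imread('pics/s8.png')
cv2.imwrite('pics/v8.png',np.hstack([cv2.resize(w,(400,300)),cv2.resize(s[130:330,290:556],(399,300))]))"
```

```text
time: 25.7
position: [0.4998, 0.1936, 0.2435]
orientation: [0.086, 0.996, -0.0, -0.001]
wrist_force: [0.4, -1.1, -3.0]
finger_gap: 0.0293
yaw 170.2 q6 -1.18 tq [ 0.04  0.01 -0.02] F [ 0.4 -1.1 -3. ] p [0.4998 0.1936 0.2435] gap 29.3 t 25.7
time: 26.7
position: [0.5005, 0.1929, 0.2446]
orientation: [0.079, 0.907, 0.411, 0.038]
wrist_force: [-0.4, 0.0, -2.8]
finger_gap: 0.0293
yaw 170.1 q6 -1.67 tq [-1.11  0.19 -0.  ] F [-0.4  0.  -2.8] p [0.5005 0.1929 0.2446] gap 29.3 t 26.7
```

View pics/v8.png

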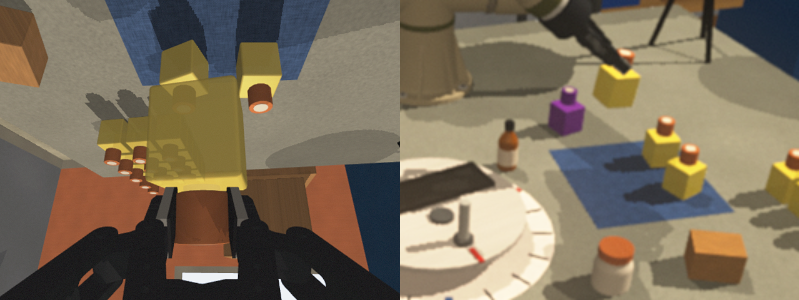

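The left image shows the held bottle in the tilted jaws. The scene view shows it nearly upright at (617,80), leaning about 12° with its top towards +y. I'll tilt a little more and lower it to the mat, checking for contact.

```bash
python3 -m jog '[0,0,-30,0.1,-0.018,0,20, 0,0,-40,0.1,-0.018,0,20, 0,0,-40,0,0,0,20, 0,0,-30,0,0,0,20, 0,0,-12,0,0,0,20, 0,0,0,0,0,0,20, 0,0,0,0,0,0,20]' 40; python3 st.py
python3 -m jog '[0,0,-6,0,0,0,20, 0,0,0,0,0,0,20, 0,0,0,0,0,0,20]'; python3 st.py
python3 -c "
from h import *
im,c=grab('scene','s9.png')
s=cv2.imread('pics/s9.png')
cv2.imwrite('pics/v9.png',cv2.resize(s[170:290,380:540],(640,480),interpolation=2))"
```

```text
time: 27.68
position: [0.501, 0.1935, 0.0936]
orientation: [0.074, 0.861, 0.502, 0.046]
wrist_force: [0.5, -0.8, -2.6]
finger_gap: 0.0297
yaw 170.2 q6 -1.85 tq [-1.28  0.24  0.04] F [ 0.5 -0.8 -2.6] p [0.501  0.1935 0.0936] gap 29.7 t 27.675
time: 28.05
position: [0.5002, 0.1934, 0.0866]
orientation: [0.074, 0.86, 0.502, 0.046]
wrist_force: [-0.7, -0.6, -3.9]
finger_gap: 0.0288
yaw 170.1 q6 -1.85 tq [-1.32  0.22 -0.07] F [-0.7 -0.6 -3.9] p [0.5002 0.1934 0.0866] gap 28.8 t 28.05
```

View pics/v9.png

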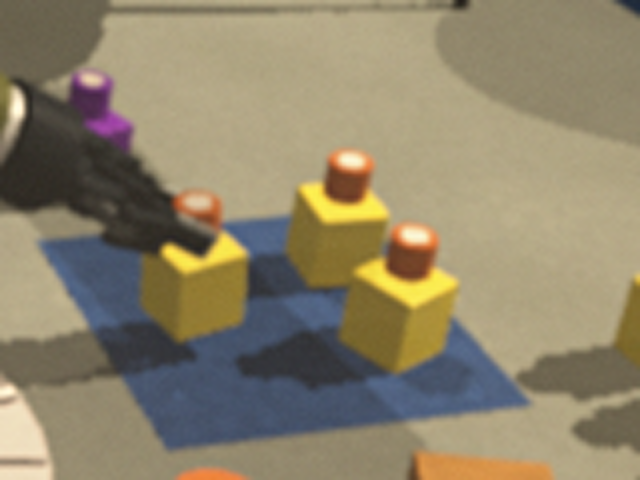

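The bottle now looks upright at crop (195,270), just above the mat. I'll lower it to touch and release.

```bash
python3 -m jog '[0,0,-4,0,0,0,20, 0,0,0,0,0,0,20, 0,0,0,0,0,0,20]'; python3 st.py;  python3 -m jog '[0,0,-4,0,0,0,20, 0,0,0,0,0,0,20, 0,0,0,0,0,0,20]' 20; python3 st.py
```

```text
time: 28.48
position: [0.5, 0.1935, 0.0823]
orientation: [0.074, 0.86, 0.502, 0.045]
wrist_force: [0.1, 0.3, -2.9]
finger_gap: 0.0292
yaw 170.1 q6 -1.85 tq [-1.33  0.24  0.07] F [ 0.1  0.3 -2.9] p [0.5    0.1935 0.0823] gap 29.2 t 28.475
time: 28.85
position: [0.5001, 0.1935, 0.0783]
orientation: [0.074, 0.86, 0.502, 0.046]
wrist_force: [0.3, -0.5, -2.6]
finger_gap: 0.0293
yaw 170.1 q6 -1.85 tq [-1.24  0.26  0.03] F [ 0.3 -0.5 -2.6] p [0.5001 0.1935 0.0783] gap 29.3 t 28.85
```

```bash
python3 -m jog '[0,0,-3,0,0,0,20, 0,0,0,0,0,0,20, 0,0,0,0,0,0,20]'; python3 st.py;  python3 -m jog '[0,0,-3,0,0,0,20, 0,0,0,0,0,0,20, 0,0,0,0,0,0,20]' 20; python3 st.py
```

```text
time: 29.22
position: [0.5001, 0.1935, 0.0754]
orientation: [0.074, 0.86, 0.502, 0.046]
wrist_force: [-0.3, 0.4, -2.6]
finger_gap: 0.0292
yaw 170.1 q6 -1.85 tq [-1.27  0.23  0.05] F [-0.3  0.4 -2.6] p [0.5001 0.1935 0.0754] gap 29.2 t 29.225
time: 29.6
position: [0.5001, 0.1935, 0.0723]
orientation: [0.074, 0.86, 0.502, 0.046]
wrist_force: [0.2, -0.1, -2.4]
finger_gap: 0.0291
yaw 170.1 q6 -1.85 tq [-1.32  0.18  0.03] F [ 0.2 -0.1 -2.4] p [0.5001 0.1935 0.0723] gap 29.1 t 29.6
```

```bash
python3 -m jog '[0,0,-3,0,0,0,20, 0,0,0,0,0,0,20]'; python3 st.py;  python3 -m jog '[0,0,-2,0,0,0,20, 0,0,0,0,0,0,20]' 20; python3 st.py; python3 -m jog '[0,0,-2,0,0,0,20, 0,0,0,0,0,0,20]' 20; python3 st.py
```

```text
time: 29.85
position: [0.5, 0.1935, 0.0691]
orientation: [0.074, 0.86, 0.502, 0.045]
wrist_force: [0.1, 0.7, -2.9]
finger_gap: 0.0293
yaw 170.1 q6 -1.85 tq [-1.27  0.23 -0.01] F [ 0.1  0.7 -2.9] p [0.5    0.1935 0.0691] gap 29.3 t 29.85
time: 30.1
position: [0.5003, 0.1937, 0.068]
orientation: [0.074, 0.86, 0.503, 0.046]
wrist_force: [-0.1, 1.4, 2.8]
finger_gap: 0.0294
yaw 170.1 q6 -1.85 tq [-0.34  0.26  0.11] F [-0.1  1.4  2.8] p [0.5003 0.1937 0.068 ] gap 29.4 t 30.1
time: 30.35
position: [0.5007, 0.1943, 0.0676]
orientation: [0.075, 0.859, 0.504, 0.046]
wrist_force: [-1.9, 1.7, 11.4]
finger_gap: 0.0294
yaw 170.1 q6 -1.85 tq [1.16 0.28 0.25] F [-1.9  1.7 11.4] p [0.5007 0.1943 0.0676] gap 29.4 t 30.35
```

```bash
python3 -m jog '[0,0,1.5,0,0,0,20, 0,0,0,0,0,0,60, 0,0,0,0,0,0,60, 0,0,0,0,0,0,60, -3,-17,10,0,0,0,60, -6,-34,20,0,0,0,60, -6,-34,30,0,0,0,60, 0,0,50,-0.17,0.03,0,60, 0,0,50,-0.17,0.03,0,60, 5,30,10,-0.17,0.03,0,60, 5,30,0,-0.17,0.03,0,60, 5,20,0,-0.17,0.03,0,60, 0,10,0,-0.172,0.03,0,60, 0,0,0,0,0,0,60, 0,0,0,0,0,0,60]'; python3 st.py; python3 col.py w10.png; python3 bot.py w11.png
```

```text
time: 32.22
position: [0.4997, 0.1985, 0.2362]
orientation: [0.085, 0.996, 0.01, 0.001]
wrist_force: [0.1, -1.1, -0.3]
finger_gap: 0.0601
yaw 170.2 q6 -1.18 tq [-0.03 -0.04 -0.01] F [ 0.1 -1.1 -0.3] p [0.4997 0.1985 0.2362] gap 60.1 t 32.225
disc px 289 375 r 12.7 xy [0.5498 0.3268]
disc px 319 210 r 14.2 xy [0.5019 0.1945]
yellow [282, 154, 75, 83, 3041] [0.501 0.186] hull [[342, 154], [356, 224], [295, 235], [282, 180], [287, 167]]
yellow [255, 292, 76, 80, 3539] [0.545 0.309] hull [[307, 292], [329, 330], [330, 362], [312, 371], [271, 367], [255, 341], [263, 314]]
yellow [372, 296, 63, 78, 2291] [0.461 0.32 ] hull [[423, 297], [434, 318], [395, 373], [379, 373], [372, 340], [373, 298]]
copper [298, 183, 44, 50, 1267] [320. 207.] [0.5018 0.1947]
copper [0, 237, 107, 117, 9790] [ 51. 294.] [0.7251 0.2281]
copper [392, 340, 23, 49, 500] [401. 365.] [0.4583 0.3425]
copper [271, 342, 40, 50, 1272] [291. 365.] [0.5494 0.326 ]
```

View pics/w11.png

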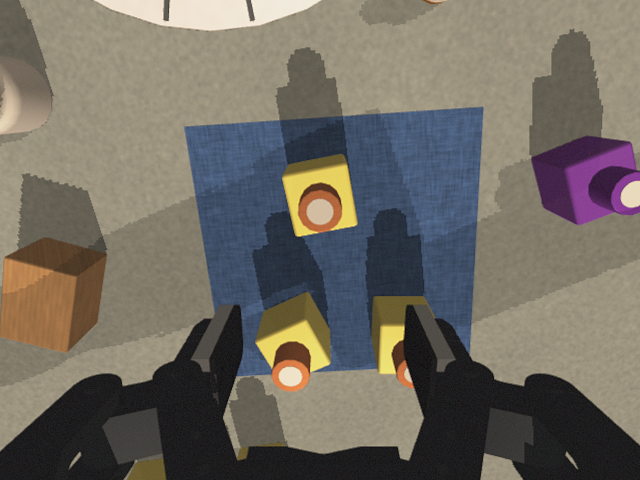

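Bottle D stands upright again at pixel (320,195), about (0.502,0.1945). B and C haven't moved. Next I'll turn the table back one click to the load mark, using the handle.

```bash
python3 -m jog '[13.1,-33,0,0,0,-0.122,60, 13.1,-33,0,0,0,-0.122,60, 13.1,-33,0,0,0,-0.122,60, 13.1,-33,0,0,0,-0.122,60, 13.1,-33,0,0,0,-0.122,60, 13.1,-33,0,0,0,-0.122,60, 13.1,-33,0,0,0,-0.122,60, 13.1,-33,0,0,0,-0.122,60, 13.1,-33,0,0,0,-0.122,60, 13.1,-33,0,0,0,-0.122,60, 0,0,0,0,0,0,60, 0,0,0,0,0,0,60]'; python3 st.py
```

```text
time: 33.83
position: [0.6301, -0.1326, 0.2367]
orientation: [0.641, 0.767, 0.007, 0.006]
wrist_force: [-0.5, 0.9, -0.0]
finger_gap: 0.0598
yaw 100.2 q6 -0.51 tq [-0.04  0.02 -0.04] F [-0.5  0.9 -0. ] p [ 0.6301 -0.1326  0.2367] gap 59.8 t 33.825
```

```bash
python3 -m jog '[0.7,0.8,-50,-0.018,0.003,0,60, 0,0,-50,0,0,0,60, 0,0,-34,0,0,0,60, 0,0,-6,0,0,0,60, 0,0,0,0,0,0,0, 0,0,0,0,0,0,0, 0,0,0,0,0,0,0, 0,0,0,0,0,0,0, 1.2,-8.6,0,0,0,-0.0873,0, 0.4,-8.7,0,0,0,-0.0873,0, -0.4,-8.7,0,0,0,-0.0873,0, -1.1,-8.7,0,0,0,-0.0873,0, 0,0,0,0,0,0,0, 0,0,0,0,0,0,0]' 25; python3 st.py
python3 -m jog '[0,0,0,0,0,0,60, 0,0,0,0,0,0,60, 0,0,0,0,0,0,60, 0,0,50,0,0,0,60, 0,0,50,0,0,0,60, -20,5,45,0,0,0,60, -40,10,0,0,0,0,60, -50,10,0,0,0,0,60, -30,10,0,0,0,0,60, 0,0,0,0,0,0,60, 0,0,0,0,0,0,60]'; python3 st.py
cat > trayb.py <<'E'
# wrist view: black tray + copper discs in tray frame
import sys
from h import *
im,c=grab('wrist',sys.argv[1]); np.save('ct.npy',c,allow_pickle=True)
b=im[:,:,::-1].copy();hsv=cv2.cvtColor(b,cv2.COLOR_BGR2HSV)
r=cv2.inRange(hsv,(0,150,80),(8,255,255));n,l,s,ce=cv2.connectedComponentsWithStats(r)
P=np.array([.5323,-.1493])
for i in range(1,n):
    if s[i,4]>60:
        p=ray(c,*ce[i],.002)[:2]-P;print('red',ce[i].round(),s[i,4],np.degrees(np.arctan2(p[1],p[0])).round(1),np.hypot(*p).round(3))
cp=cv2.inRange(hsv,(0,100,40),(18,255,255));cs,h=cv2.findContours(cp,cv2.RETR_CCOMP,cv2.CHAIN_APPROX_NONE)
th=np.radians(-9.85);X=np.array([np.cos(th),np.sin(th)]);Y=np.array([-X[1],X[0]]);T=P-.045*X
for i,k in enumerate(cs):
    if h[0][i][3]>=0 and cv2.contourArea(k)>60:
        M=cv2.moments(k);p=ray(c,M['m10']/M['m00'],M['m01']/M['m00'],.14)[:2];print('collar',p.round(4),'tray',((p-T)@X).round(4),((p-T)@Y).round(4))
y=cv2.inRange(hsv,(20,90,40),(36,255,255));n,l,s,ce=cv2.connectedComponentsWithStats(y)
for i in range(1,n):
    if s[i,4]>800:
        ct=max(cv2.findContours((l==i).astype(np.uint8),0,1)[0],key=cv2.contourArea);hh=cv2.approxPolyDP(cv2.convexHull(ct),3,True)[:,0]
        print('yellow',[(a.tolist(),(np.degrees(np.arctan2(*(ray(c,*e,.108)-ray(c,*a,.108))[1::-1]))%90).round(1)) for a,e in zip(hh,np.roll(hh,-1,0)) if np.hypot(*(e-a))>35])
E
python3 trayb.py w12.png
```

```text
time: 35.58
position: [0.6337, -0.1677, 0.0994]
orientation: [0.765, 0.644, -0.003, 0.014]
wrist_force: [0.3, -4.7, 5.9]
finger_gap: 0.0168
yaw 80.2 q6 -0.2 tq [-0.8  -0.04 -0.13] F [ 0.3 -4.7  5.9] p [ 0.6337 -0.1677  0.0994] gap 16.8 t 35.575
time: 36.95
position: [0.4926, -0.1306, 0.2421]
orientation: [0.764, 0.645, -0.003, 0.012]
wrist_force: [0.8, -0.2, -0.8]
finger_gap: 0.06
yaw 80.3 q6 -0.24 tq [-0.02 -0.03  0.06] F [ 0.8 -0.2 -0.8] p [ 0.4926 -0.1306  0.2421] gap 60.0 t 36.95
red [494. 138.] 516 109.9 0.184
collar [ 0.4677 -0.2313] tray -0.0046 -0.0919
yellow [([226, 163], np.float64(82.4)), ([212, 246], np.float64(80.7)), ([170, 246], np.float64(22.2)), ([165, 162], np.float64(79.5))]
```

```bash
cat >> st.py <<'E'
from scipy.spatial.transform import Rotation as Ro
tz=Ro.from_quat(q).apply([0,0,1]);print('untilt',np.cross(tz,[0,0,-1]).round(4))
E
cat > yaw.py <<'E'
import sys
from h import *
im,c=grab('wrist',sys.argv[1]);hsv=cv2.cvtColor(im[:,:,::-1].copy(),cv2.COLOR_BGR2HSV)
y=cv2.inRange(hsv,(20,70,40),(36,255,255));n,l,s,ce=cv2.connectedComponentsWithStats(y)
for i in range(1,n):
    if s[i,4]>1200:
        ct=max(cv2.findContours((l==i).astype(np.uint8),0,1)[0],key=cv2.contourArea);hh=cv2.approxPolyDP(cv2.convexHull(ct),3,True)[:,0]
        for a,e in zip(hh,np.roll(hh,-1,0)):
            p,q=ray(c,*a,.058),ray(c,*e,.058);d=q-p;L=np.hypot(*d[:2])
            if L>.035: print(ce[i].round(),a,e,L.round(3),(np.degrees(np.arctan2(d[1],d[0]))%90).round(1))
E
python3 -m jog '[0.8,29.5,0,0,0,0.159,60, 0.8,29.5,0,0,0,0.159,60, 0.8,29.5,0,0,0,0.159,60, 0.8,29.5,0,0,0,0.159,60, 0.8,29.5,0,0,0,0.159,60, 0.8,29.5,0,0,0,0.159,60, 0.8,29.5,0,0,0,0.159,60, 0.8,29.5,0,0,0,0.159,60, 0.8,29.5,0,0,0,0.159,60, 0.8,29.5,0,0,0,0.159,60, 0.8,29.5,0,0,0,0.159,60, 0,0,0,0,0,0,60, 0,0,0,0,0,0,60]'; python3 st.py; python3 col.py w13.png; python3 yaw.py w14.png
```

```text
time: 38.62
position: [0.5011, 0.1939, 0.2414]
orientation: [-0.004, 1.0, 0.006, 0.009]
wrist_force: [-0.1, -0.9, -0.0]
finger_gap: 0.0603
yaw 180.4 q6 -1.36 tq [-0.02 -0.04 -0.03] F [-0.1 -0.9 -0. ] p [0.5011 0.1939 0.2414] gap 60.3 t 38.625
untilt [-0.0122  0.0186  0.    ]
disc px 389 387 r 12.2 xy [0.4486 0.3413]
disc px 267 370 r 12.3 xy [0.5497 0.3268]
disc px 326 216 r 13.8 xy [0.5019 0.1945]
[327. 193.] [359 175] [358 233] 0.047 0.9
[327. 193.] [358 233] [298 236] 0.049 3.7
[327. 193.] [298 236] [294 176] 0.049 2.9
[327. 193.] [300 165] [354 164] 0.042 1.6
[278. 326.] [295 291] [309 329] 0.038 17.9
[278. 326.] [309 329] [307 363] 0.035 86.8
[278. 326.] [287 369] [249 361] 0.035 77.1
[278. 326.] [249 303] [295 291] 0.042 16.7
[376. 340.] [359 307] [405 314] 0.041 81.3
[376. 340.] [405 314] [407 380] 0.068 5.4
[376. 340.] [407 380] [368 385] 0.036 9.9
[376. 340.] [351 380] [349 346] 0.036 4.4
[376. 340.] [349 346] [359 307] 0.04 78.9
```

```bash
python3 -m jog '[0.8,0.6,-40,-0.012,0.019,0.033,60, 0,0,-50,0,0,0,60, 0,0,-50,0,0,0,60, 0,0,-28,0,0,0,60, 0,0,-9,0,0,0,60, 0,0,0,0,0,0,60, 0,0,0,0,0,0,60]'; python3 st.py
```

```text
time: 39.6
position: [0.5029, 0.1947, 0.0664]
orientation: [-0.021, 1.0, 0.001, 0.001]
wrist_force: [-0.1, 0.4, -0.0]
finger_gap: 0.0601
yaw 182.4 q6 -1.39 tq [-0.   -0.02  0.05] F [-0.1  0.4 -0. ] p [0.5029 0.1947 0.0664] gap 60.1 t 39.6
untilt [-0.0017  0.0028  0.    ]
```

```bash
python3 -m jog '[-1,0,-2.4,0,0,0,60, 0,0,0,0,0,0,20, 0,0,0,0,0,0,20, 0,0,0,0,0,0,20, 0,0,0,0,0,0,20, 0,0,0,0,0,0,20, 0,0,10,0,0,0,20, 0,0,25,0,0,0,20, 0,0,35,0,0,0,20, 0,0,25,0,0,0,20, 0,0,10,0,0,0,20]' 80; python3 st.py
python3 -m jog '[0,-8,0,0,0,0,20, -1,-18,0,0,0,-0.01,20, -1.5,-24,0,0,0,-0.015,20, -1.5,-26,0,0,0,-0.015,20, -1.5,-26,0,0,0,-0.015,20, -1.5,-26,0,0,0,-0.015,20, -1.5,-26,0,0,0,-0.015,20, -1.5,-26,0,0,0,-0.015,20, -1.5,-26,0,0,0,-0.015,20, -1.5,-26,0,0,0,-0.015,20, -1.5,-26,0,0,0,-0.015,20, -1.5,-26,0,0,0,-0.015,20, -1.5,-26,0,0,0,-0.015,20, -1.5,-24,0,0,0,-0.015,20, -1.5,-18,0,0,0,-0.015,20, 0,-12,0,0,0,-0.01,20, 0,-6,0,0,0,0,20, 0,0,0,0,0,0,20, 0,0,0,0,0,0,20, 0,0,0,0,0,0,20]'; python3 st.py
```

```text
time: 40.98
position: [0.5009, 0.1948, 0.1688]
orientation: [-0.021, 1.0, 0.001, 0.001]
wrist_force: [-0.3, 0.9, -3.0]
finger_gap: 0.0299
yaw 182.4 q6 -1.39 tq [-0.02 -0.   -0.01] F [-0.3  0.9 -3. ] p [0.5009 0.1948 0.1688] gap 29.9 t 40.975
untilt [-0.0015  0.0014  0.    ]
time: 43.48
position: [0.4801, -0.1747, 0.1675]
orientation: [0.086, 0.996, 0.001, 0.0]
wrist_force: [0.1, 0.4, -3.5]
finger_gap: 0.0301
yaw 170.1 q6 -1.91 tq [ 0.02  0.03 -0.01] F [ 0.1  0.4 -3.5] p [ 0.4801 -0.1747  0.1675] gap 30.1 t 43.475
untilt [-0.0012  0.0003  0.    ]
```

```bash
cat > held.py <<'E'
# compare the held bottle's yellow mask box with that of an upright bottle hanging from the jaws
import sys
from h import *
from scipy.spatial.transform import Rotation as Ro
o=telemetry.get_obs();q=o['orientation'];p=o['position'];drop=float(sys.argv[2])
im,c=grab('wrist',sys.argv[1]);hsv=cv2.cvtColor(im[:,:,::-1].copy(),cv2.COLOR_BGR2HSV)
y=cv2.inRange(hsv,(20,70,40),(36,255,255));n,l,s,ce=cv2.connectedComponentsWithStats(y)
Rz=Ro.from_euler('z',2*np.arctan2(q[1],q[0]))
B=np.array([(a,b,z) for a in(-.026,.026) for b in(-.026,.026) for z in(0,.058)])
for ph in(0,-10,-20,10,20):
    X=Ro.from_euler('x',ph,degrees=True).apply(B-[0,0,.083]);X=Rz.apply(X)+p+[0,0,.083-drop]
    u=np.array([proj(c,v) for v in X]);print(ph,u.min(0).round(),u.max(0).round())
for i in range(1,n):
    if s[i,4]>1500: x,yy,w,h,_=s[i];print('mask',x,yy,x+w,yy+h,s[i,4])
E
python3 held.py w15.png 0.064
```

```text
0 [254. 210.] [393. 367.]
-10 [256. 236.] [391. 382.]
-20 [257. 263.] [390. 398.]
10 [251. 185.] [396. 351.]
20 [248. 160.] [399. 336.]
mask 272 88 384 200 7256
mask 256 211 392 313 10107
```

The held bottle's mask matches an upright pose (top row 211 against a predicted 210). I'm lowering it.

```bash
python3 -m jog '[2,-0.4,-8,0,0,0,20, 0,0,-20,0,0,0,20, 0,0,-14,0,0,0,20, 0,0,-6,0,0,0,20, 0,0,-3,0,0,0,20, 0,0,0,0,0,0,20, 0,0,0,0,0,0,20]'; python3 st.py; python3 -m jog '[0,0,-1.5,0,0,0,20, 0,0,0,0,0,0,20]'; python3 st.py
```

```text
time: 44.4
position: [0.4824, -0.176, 0.117]
orientation: [0.087, 0.996, 0.0, 0.001]
wrist_force: [-0.3, 0.5, -2.7]
finger_gap: 0.0298
yaw 170.1 q6 -1.9 tq [0.01 0.   0.04] F [-0.3  0.5 -2.7] p [ 0.4824 -0.176   0.117 ] gap 29.8 t 44.4
untilt [-0.0006  0.0012  0.    ]
time: 44.65
position: [0.482, -0.1758, 0.115]
orientation: [0.087, 0.996, 0.001, 0.0]
wrist_force: [0.1, 0.6, -2.0]
finger_gap: 0.0301
yaw 170.1 q6 -1.9 tq [-0.04  0.    0.05] F [ 0.1  0.6 -2. ] p [ 0.482  -0.1758  0.115 ] gap 30.1 t 44.65
untilt [-0.001   0.0005  0.    ]
```

```bash
python3 -m jog '[0,0,-1.5,0,0,0,20, 0,0,0,0,0,0,20]'; python3 st.py
python3 -m jog '[0,0,0,0,0,0,45, 0,0,0,0,0,0,45, 0,0,0,0,0,0,45, 0,0,15,0,0,0,45, 0,0,40,0,0,0,45, 0,20,40,0,0,0,60, -3,45,0,0,0,0,60, -3,45,0,0,0,0,60, -3,45,0,0,0,0,60, -3,45,0,0,0,0,60, -3,45,0,0,0,0,60, -3,45,0,0,0,0,60, -3,45,0,0,0,0,60, -3,45,0,0,0,0,60, -3,45,0,0,0,0,60, -3,45,0,0,0,0,60, -3,45,0,0,0,0,60, 0,0,0,0,0,0,60, 0,0,0,0,0,0,60]'; python3 st.py; python3 col.py w16.png; python3 yaw.py w17.png
```

```text
time: 44.9
position: [0.4819, -0.1757, 0.1133]
orientation: [0.087, 0.996, 0.001, -0.0]
wrist_force: [-0.1, -0.2, -3.1]
finger_gap: 0.03
yaw 170.1 q6 -1.9 tq [-0.03  0.02 -0.04] F [-0.1 -0.2 -3.1] p [ 0.4819 -0.1757  0.1133] gap 30.0 t 44.9
untilt [-0.0012  0.0001  0.    ]
time: 47.28
position: [0.4489, 0.3391, 0.209]
orientation: [0.086, 0.996, 0.0, 0.0]
wrist_force: [0.5, -0.4, -0.6]
finger_gap: 0.06
yaw 170.1 q6 -0.89 tq [ 0.01 -0.03 -0.03] F [ 0.5 -0.4 -0.6] p [0.4489 0.3391 0.209 ] gap 60.0 t 47.275
untilt [-0.0008  0.0006  0.    ]
disc px 168 237 r 15.9 xy [0.5497 0.3267]
disc px 324 232 r 15.4 xy [0.4486 0.3411]
[201. 211.] [214 168] [244 221] 0.043 16.1
[201. 211.] [230 241] [174 266] 0.048 14.5
[201. 211.] [174 266] [138 209] 0.049 15.7
[201. 211.] [138 209] [214 168] 0.064 17.3
[324. 205.] [360 187] [358 251] 0.048 79.8
[324. 205.] [358 251] [291 251] 0.05 80.0
[324. 205.] [291 251] [289 187] 0.048 80.4
[324. 205.] [294 175] [353 174] 0.041 81.0
[ 29. 410.] [ 76 382] [  0 449] 0.105 31.2
[ 29. 410.] [  0 418] [ 29 390] 0.042 32.6
[ 29. 410.] [ 29 390] [ 76 382] 0.041 1.0
```

```bash
python3 -m jog '[-0.3,2,-50,0,0,0,60, 0,0,-50,0,0,0,60, 0,0,-35,0,0,0,60, 0,0,-10,0,0,0,60, 0,0,0,0,0,0,60, 0,0,0,0,0,0,60, 0,0,0,0,0,0,20, 0,0,0,0,0,0,20, 0,0,0,0,0,0,20, 0,0,0,0,0,0,20, 0,0,0,0,0,0,20, 0,0,10,0,0,0,20, 0,0,25,0,0,0,20, 0,0,35,0,0,0,20, 0,0,25,0,0,0,20, 0,0,10,0,0,0,20]' 80; python3 st.py
python3 -m jog '[0,-8,0,0,0,0,20, 0,-18,0,0,0,0,20, 3,-25,0,0,0,0,20, 3,-30,0,0,0,0,20, 3,-30,0,0,0,0,20, 3,-30,0,0,0,0,20, 3,-30,0,0,0,0,20, 3,-30,0,0,0,0,20, 3,-30,0,0,0,0,20, 3,-30,0,0,0,0,20, 3,-30,0,0,0,0,20, 3,-30,0,0,0,0,20, 3,-30,0,0,0,0,20, 3,-30,0,0,0,0,20, 3,-27,0,0,0,0,20, 3,-22,0,0,0,0,20, 1,-16,0,0,0,0,20, 0,-10,0,0,0,0,20, 0,-3,0,0,0,0,20, 0,0,0,0,0,0,20]'; python3 -m jog '[0,0,0,0,0,0,20, 0,0,0,0,0,0,20]'; python3 st.py; python3 held.py w18.png 0.064; python3 col.py w19.png .14
```

```text
time: 49.38
position: [0.4494, 0.3417, 0.1704]
orientation: [0.087, 0.996, 0.001, 0.001]
wrist_force: [0.6, 0.0, -2.6]
finger_gap: 0.03
yaw 170.1 q6 -0.89 tq [-0.02 -0.   -0.01] F [ 0.6  0.  -2.6] p [0.4494 0.3417 0.1704] gap 30.0 t 49.375
untilt [-0.0023  0.0026  0.    ]
time: 51.88
position: [0.4915, -0.1174, 0.1684]
orientation: [0.086, 0.996, 0.001, -0.0]
wrist_force: [0.4, -0.0, -2.8]
finger_gap: 0.0297
time: 52.12
position: [0.4917, -0.1172, 0.1685]
orientation: [0.086, 0.996, 0.001, 0.0]
wrist_force: [0.3, -0.4, -3.0]
finger_gap: 0.0298
yaw 170.1 q6 -1.79 tq [ 0.01  0.01 -0.  ] F [ 0.3 -0.4 -3. ] p [ 0.4917 -0.1172  0.1685] gap 29.8 t 52.125
untilt [-0.0011  0.0003  0.    ]
0 [254. 210.] [393. 367.]
-10 [256. 236.] [391. 382.]
-20 [258. 263.] [390. 398.]
10 [251. 185.] [396. 351.]
20 [248. 160.] [399. 336.]
mask 273 0 392 82 6363
mask 267 85 379 198 7286
mask 257 210 391 313 10016
disc px 323 352 r 30.3 xy [ 0.4979 -0.0844]
disc px 321 150 r 24.9 xy [ 0.4826 -0.1762]
```

```bash
python3 -m jog '[0.4,-0.6,-8,0,0,0,20, 0,0,-20,0,0,0,20, 0,0,-14,0,0,0,20, 0,0,-6,0,0,0,20, 0,0,-4,0,0,0,20, 0,0,0,0,0,0,20, 0,0,0,0,0,0,20]'; python3 st.py; python3 -m jog '[0,0,-2,0,0,0,20, 0,0,0,0,0,0,20, 0,0,0,0,0,0,20]'; python3 st.py
```

```text
time: 53.1
position: [0.4925, -0.1185, 0.117]
orientation: [0.087, 0.996, 0.0, 0.001]
wrist_force: [0.2, 0.4, -2.6]
finger_gap: 0.0297
yaw 170.1 q6 -1.79 tq [ 0.   -0.   -0.02] F [ 0.2  0.4 -2.6] p [ 0.4925 -0.1185  0.117 ] gap 29.7 t 53.1
untilt [-0.0007  0.0012  0.    ]
time: 53.48
position: [0.4926, -0.1186, 0.115]
orientation: [0.087, 0.996, 0.0, 0.001]
wrist_force: [-0.2, -0.5, 2.4]
finger_gap: 0.0298
yaw 170.1 q6 -1.79 tq [-0.1  -0.06  0.  ] F [-0.2 -0.5  2.4] p [ 0.4926 -0.1186  0.115 ] gap 29.8 t 53.475
untilt [-0.0004  0.0014  0.    ]
```

```bash
python3 -m jog '[0,0,0,0,0,0,45, 0,0,0,0,0,0,45, 0,0,0,0,0,0,45, 0,0,15,0,0,0,45, 0,0,40,0,0,0,45, 0,20,40,0,0,0,60, 5.7,42.5,0,0,0,0.045,60, 5.7,42.5,0,0,0,0.045,60, 5.7,42.5,0,0,0,0.045,60, 5.7,42.5,0,0,0,0.045,60, 5.7,42.5,0,0,0,0.045,60, 5.7,42.5,0,0,0,0.045,60, 5.7,42.5,0,0,0,0.045,60, 5.7,42.5,0,0,0,0.045,60, 5.7,42.5,0,0,0,0.045,60, 5.7,42.5,0,0,0,0.045,60, 0,0,0,0,0,0,60, 0,0,0,0,0,0,60]'; python3 st.py; python3 col.py w20.png; python3 yaw.py w21.png
```

```text
time: 55.72
position: [0.5489, 0.3264, 0.2099]
orientation: [-0.138, 0.99, 0.0, -0.0]
wrist_force: [-0.1, -0.2, -0.9]
finger_gap: 0.0601
yaw 195.9 q6 -1.44 tq [-0.03 -0.    0.03] F [-0.1 -0.2 -0.9] p [0.5489 0.3264 0.2099] gap 60.1 t 55.725
untilt [-0.0007 -0.0001 -0.    ]
disc px 323 229 r 15.4 xy [0.5498 0.3267]
[323. 203.] [358 184] [356 249] 0.049 15.5
[323. 203.] [356 249] [290 249] 0.049 15.8
[323. 203.] [290 249] [287 185] 0.048 17.0
[323. 203.] [293 173] [353 173] 0.042 15.8
[ 86. 344.] [  0 416] [  4 322] 0.093 0.7
[ 86. 344.] [  4 322] [ 47 292] 0.047 49.3
[ 86. 344.] [ 47 292] [193 327] 0.114 0.3
[ 86. 344.] [193 327] [174 360] 0.035 74.6
[ 86. 344.] [150 380] [ 42 414] 0.102 35.3
[ 86. 344.] [ 42 414] [  0 416] 0.036 19.1
```

```bash
python3 -m jog '[0.8,0.3,-50,0,0,0,60, 0,0,-50,0,0,0,60, 0,0,-36,0,0,0,60, 0,0,-10,0,0,0,60, 0,0,0,0,0,0,60, 0,0,0,0,0,0,60, 0,0,0,0,0,0,20, 0,0,0,0,0,0,20, 0,0,0,0,0,0,20, 0,0,0,0,0,0,20, 0,0,0,0,0,0,20, 0,0,10,0,0,0,20, 0,0,25,0,0,0,20, 0,0,35,0,0,0,20, 0,0,25,0,0,0,20, 0,0,10,0,0,0,20]' 80; python3 st.py
python3 -m jog '[-1,-8,0,0,0,0,20, -3,-18,0,0,0,-0.03,20, -3,-25,0,0,0,-0.03,20, -3,-28,0,0,0,-0.03,20, -3,-28,0,0,0,-0.03,20, -3,-28,0,0,0,-0.03,20, -3,-28,0,0,0,-0.03,20, -3,-28,0,0,0,-0.03,20, -3,-28,0,0,0,-0.03,20, -3,-28,0,0,0,-0.03,20, -3,-28,0,0,0,-0.03,20, -3,-28,0,0,0,-0.03,20, -3,-26,0,0,0,-0.03,20, -3,-22,0,0,0,-0.03,20, -3,-18,0,0,0,-0.03,20, -3,-10,0,0,0,-0.03,20, -2,-6,0,0,0,0,20, 0,0,0,0,0,0,20, 0,0,0,0,0,0,20, 0,0,0,0,0,0,20]'; python3 st.py; python3 held.py w22.png 0.064; python3 col.py w23.png .14
```

```text
time: 57.82
position: [0.5506, 0.3273, 0.1704]
orientation: [-0.138, 0.99, 0.001, 0.001]
wrist_force: [-0.1, 0.1, -3.7]
finger_gap: 0.0297
yaw 195.9 q6 -1.44 tq [0.01 0.01 0.03] F [-0.1  0.1 -3.7] p [0.5506 0.3273 0.1704] gap 29.7 t 57.825
untilt [-0.0021  0.0022  0.    ]
time: 60.32
position: [0.502, -0.0575, 0.1685]
orientation: [0.086, 0.996, 0.001, 0.0]
wrist_force: [-0.0, 0.3, -3.4]
finger_gap: 0.0297
yaw 170.1 q6 -1.67 tq [-0.    0.02 -0.04] F [-0.   0.3 -3.4] p [ 0.502  -0.0575  0.1685] gap 29.7 t 60.325
untilt [-0.0012  0.0004  0.    ]
0 [254. 210.] [393. 367.]
-10 [256. 236.] [391. 382.]
-20 [257. 263.] [390. 398.]
10 [251. 185.] [396. 351.]
20 [248. 160.] [399. 336.]
mask 262 0 381 76 6386
mask 267 78 380 191 7370
mask 257 211 391 313 9966
disc px 322 354 r 30.4 xy [ 0.5084 -0.0238]
disc px 322 142 r 25.2 xy [ 0.4917 -0.1194]
```

```bash
python3 -m jog '[0.4,-0.7,-8,0,0,0,20, 0,0,-20,0,0,0,20, 0,0,-14,0,0,0,20, 0,0,-6,0,0,0,20, 0,0,-4,0,0,0,20, 0,0,-1,0,0,0,20, 0,0,0,0,0,0,20, 0,0,0,0,0,0,20]'; python3 st.py; python3 -m jog '[0,0,-1.2,0,0,0,20, 0,0,0,0,0,0,20]'; python3 st.py
python3 -m jog '[0,0,0,0,0,0,45, 0,0,0,0,0,0,45, 0,0,0,0,0,0,45, 0,0,15,0,0,0,45, 0,0,40,0,0,0,45, 0,0,50,0,0,0,60, -10,-30,30,0,0,0,60, 0,-40,0,0,0,0,60, 0,0,0,0,0,0,60, 0,0,0,0,0,0,60]'; python3 st.py; python3 trayb.py w24.png
```

```text
time: 61.42
position: [0.5026, -0.0589, 0.1159]
orientation: [0.087, 0.996, 0.0, 0.001]
wrist_force: [-0.1, 0.5, -3.9]
finger_gap: 0.0301
yaw 170.1 q6 -1.67 tq [ 0.07  0.04 -0.02] F [-0.1  0.5 -3.9] p [ 0.5026 -0.0589  0.1159] gap 30.1 t 61.425
untilt [-0.0008  0.0011  0.    ]
time: 61.68
position: [0.5027, -0.0589, 0.1151]
orientation: [0.087, 0.996, 0.0, 0.001]
wrist_force: [-2.3, -1.0, 4.2]
finger_gap: 0.0304
yaw 170.1 q6 -1.67 tq [ 0.03  0.26 -0.02] F [-2.3 -1.   4.2] p [ 0.5027 -0.0589  0.1151] gap 30.4 t 61.675
untilt [-0.0006  0.0017  0.    ]
time: 62.92
position: [0.4921, -0.1286, 0.2496]
orientation: [0.087, 0.996, 0.001, 0.0]
wrist_force: [0.2, -0.1, -0.2]
finger_gap: 0.06
yaw 170.0 q6 -1.81 tq [ 0.04  0.01 -0.05] F [ 0.2 -0.1 -0.2] p [ 0.4921 -0.1286  0.2496] gap 60.0 t 62.925
untilt [-0.0014  0.0003  0.    ]
red [ 98. 187.] 390 -6.9 0.169
red [372. 333.] 202 109.9 0.19
collar [ 0.4947 -0.0744] tray -0.0049 0.0674
collar [ 0.4891 -0.1262] tray -0.0015 0.0154
collar [ 0.4825 -0.1778] tray 0.0008 -0.0366
collar [ 0.4679 -0.2318] tray -0.0043 -0.0923
yellow [([375, 18], np.float64(79.8)), ([372, 99], np.float64(81.5)), ([296, 101], np.float64(81.7)), ([292, 14], np.float64(81.3))]
yellow [([360, 106], np.float64(83.3)), ([366, 318], np.float64(83.0)), ([302, 321], np.float64(83.6)), ([291, 108], np.float64(81.6))]
```

View pics/w24.png

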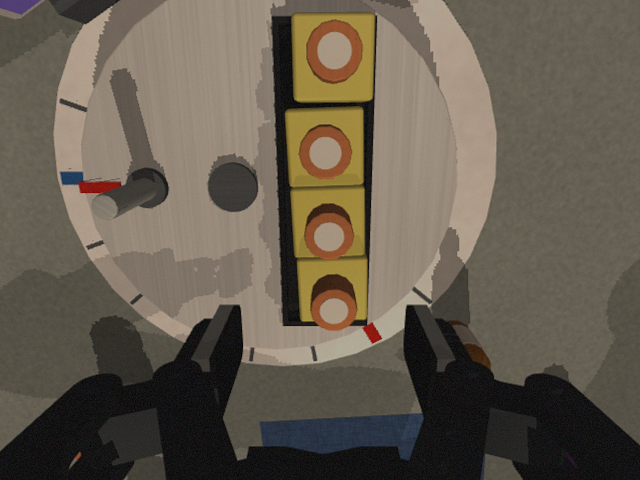

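The view shows all four bottles upright in the tray, collars at (334,50), (325,152), (329,237) and (333,308), with the pointer on blue. The two +y bottles read closer together than where I set them down, so I'll check that with the body edges and a second camera.

Run:
```python
from h import *
c=np.load('ct.npy',allow_pickle=True).item()
P=np.array([.5323,-.1493]);th=np.radians(-9.85);X=np.array([np.cos(th),np.sin(th)]);Y=np.array([-X[1],X[0]]);T=P-.045*X
f=lambda u,v,z,c=c:(((ray(c,u,v,z)[:2]-T)@X).round(4),((ray(c,u,v,z)[:2]-T)@Y).round(4))
for r in (14,101,107,187,189,257,259,320): print(r,f(330,r,.108))
for p in ((275,15),(375,15),(283,326),(367,326)): print('tray corner',f(*p,.058))
im,ct=grab('top','top2.png');hsv=cv2.cvtColor(im[:,:,::-1].copy(),cv2.COLOR_BGR2HSV)
cp=cv2.inRange(hsv,(0,60,50),(19,255,255));n,l,s,ce=cv2.connectedComponentsWithStats(cp)
for i in range(1,n):
    if s[i,4]>30 and 290<ce[i][0]<400 and 210<ce[i][1]<320: print('top',ce[i].round(1),s[i,4],f(*ce[i],.135,ct))
```

```text
14 (np.float64(-0.0025), np.float64(-0.1161))
101 (np.float64(-0.0027), np.float64(-0.0659))
107 (np.float64(-0.0027), np.float64(-0.0622))
187 (np.float64(-0.0029), np.float64(-0.01))
189 (np.float64(-0.0029), np.float64(-0.0086))
257 (np.float64(-0.003), np.float64(0.0411))
259 (np.float64(-0.003), np.float64(0.0426))
320 (np.float64(-0.0032), np.float64(0.092))
tray corner (np.float64(0.036), np.float64(-0.125))
tray corner (np.float64(-0.0356), np.float64(-0.1249))
tray corner (np.float64(0.0381), np.float64(0.1251))
tray corner (np.float64(-0.0374), np.float64(0.1253))
top [348.3 254.9] 92 (np.float64(-0.0024), np.float64(-0.0362))
top [367.5 258.5] 90 (np.float64(-0.0077), np.float64(-0.0918))
```

Both readings agree: the third and fourth bottles now touch each other, at tray y 0.016 and 0.067. This looks like the announced knock. They're upright and well inside the limits. Next I'll swivel to the cure mark.

```bash
python3 -m jog '[15.4,-4.2,0,0,0,-0.1745,60, 15.4,-4.2,0,0,0,-0.1745,60, 15.4,-4.2,0,0,0,-0.1745,60, 15.4,-4.2,0,0,0,-0.1745,60, 15.4,-4.2,0,0,0,-0.1745,60, 15.4,-4.2,0,0,0,-0.1745,60, 15.4,-4.2,0,0,0,-0.1745,60, 15.4,-4.2,0,0,0,-0.1745,60, 15.4,-4.2,0,0,0,-0.1745,60, 0,0,0,0,0,0,60, 0,0,0,0,0,0,60]'; python3 st.py
```

```text
time: 64.4
position: [0.6304, -0.1657, 0.249]
orientation: [0.764, 0.645, 0.0, -0.0]
wrist_force: [-0.1, 0.2, -0.4]
finger_gap: 0.0599
yaw 80.3 q6 -0.21 tq [-0.01  0.05 -0.03] F [-0.1  0.2 -0.4] p [ 0.6304 -0.1657  0.249 ] gap 59.9 t 64.4
untilt [-0.0001  0.      0.    ]
```

Run:
```python
import numpy as np
P=np.array([532.3,-149.3]);a=np.radians(-9.85+np.arange(0,121,5))
p=P+100*np.c_[np.cos(a),np.sin(a)];print(np.diff(p,axis=0).round(1).tolist(),p[-1])
```

```text
[[1.1, 8.7], [0.4, 8.7], [-0.4, 8.7], [-1.2, 8.6], [-1.9, 8.5], [-2.6, 8.3], [-3.4, 8.1], [-4.0, 7.7], [-4.7, 7.3], [-5.3, 6.9], [-5.9, 6.4], [-6.4, 5.9], [-6.9, 5.3], [-7.4, 4.7], [-7.7, 4.0], [-8.1, 3.3], [-8.3, 2.6], [-8.5, 1.9], [-8.7, 1.1], [-8.7, 0.4], [-8.7, -0.4], [-8.6, -1.2], [-8.5, -1.9], [-8.3, -2.6]] [497.8520922  -55.42060051]
```

```bash
python3 -m jog '[0.4,-0.7,-50,0,0,0,60, 0,0,-50,0,0,0,60, 0,0,-42,0,0,0,60, 0,0,-10,0,0,0,60, 0,0,0,0,0,0,0, 0,0,0,0,0,0,0, 0,0,0,0,0,0,0, 0,0,0,0,0,0,0]' 30; python3 st.py
python3 -m jog '[0.6,4.3,0,0,0,0.0436,0, 0.5,4.4,0,0,0,0.0437,0, 0.4,8.7,0,0,0,0.0873,0, -0.4,8.7,0,0,0,0.0873,0, -1.2,8.6,0,0,0,0.0873,0, -1.9,8.5,0,0,0,0.0873,0, -2.6,8.3,0,0,0,0.0873,0, -3.4,8.1,0,0,0,0.0873,0, -4,7.7,0,0,0,0.0873,0, -4.7,7.3,0,0,0,0.0873,0, -5.3,6.9,0,0,0,0.0873,0, -5.9,6.4,0,0,0,0.0873,0, -6.4,5.9,0,0,0,0.0873,0]'; python3 st.py
```

```text
time: 65.4
position: [0.6327, -0.1681, 0.0999]
orientation: [0.766, 0.643, 0.001, 0.003]
wrist_force: [-1.5, -0.5, 6.4]
finger_gap: 0.0168
yaw 80.1 q6 -0.21 tq [-0.14  0.18 -0.02] F [-1.5 -0.5  6.4] p [ 0.6327 -0.1681  0.0999] gap 16.8 t 65.4
untilt [0.0024 0.005  0.    ]
time: 67.03
position: [0.5985, -0.0737, 0.0999]
orientation: [0.34, 0.94, 0.001, 0.003]
wrist_force: [-1.3, 0.3, 8.2]
finger_gap: 0.0171
yaw 140.3 q6 -1.13 tq [-0.03  0.29 -0.15] F [-1.3  0.3  8.2] p [ 0.5985 -0.0737  0.0999] gap 17.1 t 67.025
untilt [0.0002 0.0053 0.    ]
```

```bash
python3 -m jog '[-6.9,5.3,0,0,0,0.0873,0, -7.4,4.7,0,0,0,0.0873,0, -7.7,4,0,0,0,0.0873,0, -8.1,3.3,0,0,0,0.0873,0, -8.3,2.6,0,0,0,0.0873,0, -8.5,1.9,0,0,0,0.0873,0, -8.7,1.1,0,0,0,0.0873,0, -8.7,0.4,0,0,0,0.0873,0, -8.7,-0.4,0,0,0,0.0873,0, -8.6,-1.2,0,0,0,0.0873,0, -4.3,-0.9,0,0,0,0.0436,0, -4.2,-1,0,0,0,0.0437,0, -4.2,-1.3,0,0,0,0.0436,0, -4.1,-1.3,0,0,0,0.0437,0, 0,0,0,0,0,0,0, 0,0,0,0,0,0,0]'; python3 st.py
python3 -m jog '[0,0,0,0,0,0,60, 0,0,0,0,0,0,60, 0,0,0,0,0,0,60, 0,0,50,0,0,0,60, 0,0,55,0,0,0,60, 0,-20,50,0,0,0,60, 0,-30,0,0,0,0,60, 0,0,0,0,0,0,60, 0,0,0,0,0,0,60]'; python3 st.py
sed -i 's/th=np.radians(-9.85)/th=np.radians(110.15)/' trayb.py; python3 trayb.py w25.png
```

```text
time: 69.03
position: [0.4991, -0.0555, 0.0998]
orientation: [-0.175, 0.985, 0.001, 0.001]
wrist_force: [-5.1, 4.6, 13.1]
finger_gap: 0.0169
yaw 200.2 q6 -2.2 tq [0.74 0.95 0.13] F [-5.1  4.6 13.1] p [ 0.4991 -0.0555  0.0998] gap 16.9 t 69.025
untilt [-0.0021  0.0023  0.    ]
time: 70.15
position: [0.4981, -0.1059, 0.2515]
orientation: [-0.175, 0.985, 0.001, -0.001]
wrist_force: [0.2, 0.0, -0.3]
finger_gap: 0.0603
yaw 200.1 q6 -2.29 tq [-0.03 -0.01  0.01] F [ 0.2  0.  -0.3] p [ 0.4981 -0.1059  0.2515] gap 60.3 t 70.15
untilt [-0.002  -0.0017 -0.    ]
red [306. 315.] 301 109.7 0.184
collar [ 0.5829 -0.1794] tray -0.0007 -0.0372
collar [ 0.535  -0.1994] tray -0.0029 0.0148
collar [ 0.6369 -0.1649] tray -0.0057 -0.0928
collar [ 0.4874 -0.2204] tray -0.0063 0.0667
yellow [([444, 19], np.float64(22.7)), ([437, 103], np.float64(23.1)), ([219, 115], np.float64(14.0)), ([119, 104], np.float64(21.7)), ([125, 18], np.float64(19.9))]
```

View pics/w25.png

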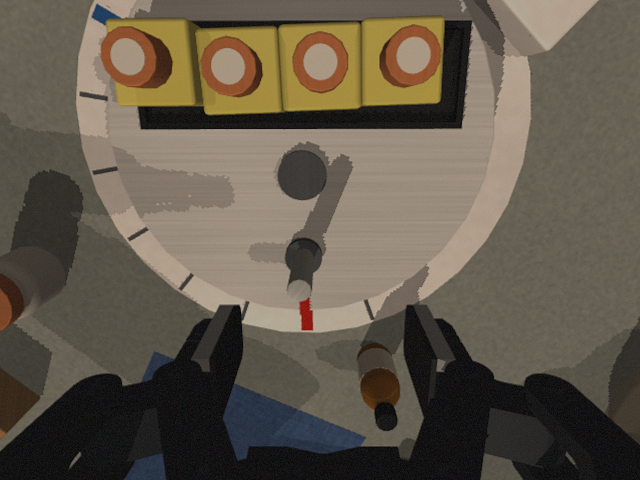

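The view shows the red pointer on the red mark at (306,315) and all four bottles upright in the tray. Now the dial.

```bash
python3 -m jog '[-7.1,-17.7,0,0,0,-0.164,60, -7.1,-17.7,0,0,0,-0.164,60, -7.1,-17.7,0,0,0,-0.164,60, -7.1,-17.7,0,0,0,-0.164,60, -7.1,-17.7,0,0,0,-0.164,60, -7.1,-17.7,0,0,0,-0.164,60, -7.1,-17.7,0,0,0,-0.164,60, -7.1,-17.7,0,0,0,-0.164,60, -7.1,-17.7,0,0,0,-0.164,60, -7.1,-17.7,0,0,0,-0.164,60, -7.1,-17.7,0,0,0,-0.164,60, -7.1,-17.7,0,0,0,-0.164,60, -7.1,-17.7,0,0,0,-0.164,60, -7.1,-17.7,0,0,0,-0.164,60, 0,0,0,0,0,0,45, 0,0,0,0,0,0,45]'; python3 st.py
cat > knob.py <<'E'
import sys
from h import *
im,c=grab('wrist',sys.argv[1]);g=im.max(2)
m=(g<50).astype(np.uint8);k=np.zeros_like(m);k[130:300,230:420]=m[130:300,230:420]
n,l,s,ce=cv2.connectedComponentsWithStats(k);i=1+s[1:,4].argmax();print('knob',s[i],ce[i].round(1),ray(c,*ce[i],.075).round(4))
x,y,w,h,_=s[i];hull=np.zeros_like(m);ct=max(cv2.findContours((l==i).astype(np.uint8),0,2)[0],key=cv2.contourArea);cv2.drawContours(hull,[ct],-1,1,-1)
hull=cv2.erode(hull,np.ones((3,3)))
v,u=np.nonzero((hull>0)&(g>90));P=np.array([ray(c,a,b,.089)[:2] for a,b in zip(u,v)])
if len(P):
    mu=P.mean(0);d=np.linalg.svd(P-mu)[2][0];print('line',len(P),np.c_[u,v].mean(0).round(1),mu.round(4),'dir',(np.degrees(np.arctan2(d[1],d[0]))%180).round(1))
E
python3 knob.py w26.png
```

```text
time: 72.2
position: [0.3994, -0.353, 0.2518]
orientation: [0.825, 0.565, 0.0, -0.0]
wrist_force: [0.4, 1.0, 0.0]
finger_gap: 0.045
yaw 68.8 q6 -0.5 tq [0.01 0.   0.05] F [0.4 1.  0. ] p [ 0.3994 -0.353   0.2518] gap 45.0 t 72.2
untilt [-0.0007  0.0005  0.    ]
knob [ 292  182   56   65 2557] [319.6 211.2] [ 0.3992 -0.3538  0.075 ]
line 83 [319.6 204.4] [ 0.3912 -0.3505] dir 157.1
```

```bash
python3 -m jog '[0,-0.8,-40,0,0,-0.03,45, 0,0,-50,0,0,0,45, 0,0,-50,0,0,0,45, 0,0,-35,0,0,0,45, 0,0,-10,0,0,0,45, 0,0,0,0,0,0,0, 0,0,0,0,0,0,0, 0,0,0,0,0,0,0, 0,0,0,0,0,0,0]' 40; python3 st.py; python3 -m jog '[0,0,0,0,0,-0.12,0, 0,0,0,0,0,-0.12,0, 0,0,0,0,0,-0.12,0, 0,0,0,0,0,-0.12,0, 0,0,0,0,0,-0.12,0, 0,0,0,0,0,-0.12,0, 0,0,0,0,0,0,0]'; python3 st.py
```

```text
time: 73.38
position: [0.4001, -0.3558, 0.069]
orientation: [0.835, 0.551, 0.001, 0.002]
wrist_force: [-0.9, 0.8, 6.9]
finger_gap: 0.0133
yaw 66.9 q6 -0.47 tq [ 0.22  0.07 -0.01] F [-0.9  0.8  6.9] p [ 0.4001 -0.3558  0.069 ] gap 13.3 t 73.375
untilt [0.0028 0.0032 0.    ]
time: 74.25
position: [0.4009, -0.355, 0.069]
orientation: [0.975, 0.222, 0.002, 0.001]
wrist_force: [2.5, 3.6, 6.8]
finger_gap: 0.013
yaw 25.6 q6 0.25 tq [ 0.66 -0.5   0.01] F [2.5 3.6 6.8] p [ 0.4009 -0.355   0.069 ] gap 13.0 t 74.25
untilt [0.0017 0.0044 0.    ]
```

```bash
python3 -m jog '[0,0,0,0,0,-0.12,0, 0,0,0,0,0,-0.12,0, 0,0,0,0,0,-0.12,0, 0,0,0,0,0,-0.12,0, 0,0,0,0,0,-0.12,0, 0,0,0,0,0,-0.12,0, 0,0,0,0,0,0,0]'; python3 st.py;  python3 -m jog '[0,0,0,0,0,-0.12,0, 0,0,0,0,0,-0.12,0, 0,0,0,0,0,-0.12,0, 0,0,0,0,0,-0.12,0, 0,0,0,0,0,-0.12,0, 0,0,0,0,0,-0.12,0, 0,0,0,0,0,0,0]'; python3 st.py
```

```text
time: 75.12
position: [0.4021, -0.3549, 0.069]
orientation: [0.991, -0.136, 0.003, 0.0]
wrist_force: [7.1, 3.2, 4.6]
finger_gap: 0.0128
yaw -15.6 q6 0.97 tq [ 0.83 -1.25 -0.02] F [7.1 3.2 4.6] p [ 0.4021 -0.3549  0.069 ] gap 12.8 t 75.125
untilt [0.0014 0.0059 0.    ]
time: 76.0
position: [0.403, -0.3556, 0.069]
orientation: [0.879, -0.476, 0.004, -0.001]
wrist_force: [9.5, 3.2, 1.5]
finger_gap: 0.0128
yaw -56.9 q6 1.69 tq [ 0.54 -1.8   0.01] F [9.5 3.2 1.5] p [ 0.403  -0.3556  0.069 ] gap 12.8 t 76.0
untilt [0.002  0.0072 0.    ]
```

```bash
python3 -m jog '[2.5,0.5,0,0,0,-0.1,0, 0,0,0,0,0,-0.1,0, 0,0,0,0,0,-0.04,0, 0,0,0,0,0,-0.02,0, 0,0,0,0,0,0,0]'; python3 st.py
```

```text
time: 76.62
position: [0.4034, -0.3559, 0.069]
orientation: [0.811, -0.586, 0.002, 0.001]
wrist_force: [2.0, -1.3, 5.9]
finger_gap: 0.0132
yaw -71.7 q6 1.95 tq [-0.23 -0.33  0.86] F [ 2.  -1.3  5.9] p [ 0.4034 -0.3559  0.069 ] gap 13.2 t 76.625
untilt [0.0037 0.0024 0.    ]
```

```bash
python3 -m jog '[0,0,0,0,0,-0.03,0, 0,0,0,0,0,0,0]'; python3 st.py; python3 -m jog '[0,0,0,0,0,0,45, 0,0,0,0,0,0,45, 0,0,0,0,0,0,45, 0,0,20,0,0,0,45, 0,0,50,0,0,0,45, 0,0,60,0,0,0,45, 0,0,52,0,0,0,45, 0,0,0,0,0,0,45, 0,0,0,0,0,0,45]'; python3 st.py; python3 knob.py w27.png
```

```text
time: 76.88
position: [0.4034, -0.3559, 0.069]
orientation: [0.802, -0.597, 0.002, 0.001]
wrist_force: [1.8, -0.7, 5.2]
finger_gap: 0.0131
yaw -73.3 q6 1.98 tq [-0.27 -0.3   1.33] F [ 1.8 -0.7  5.2] p [ 0.4034 -0.3559  0.069 ] gap 13.1 t 76.875
untilt [0.0038 0.0022 0.    ]
time: 78.0
position: [0.4014, -0.3541, 0.2486]
orientation: [0.801, -0.599, -0.001, 0.0]
wrist_force: [-0.3, 0.1, -1.4]
finger_gap: 0.0449
yaw -73.5 q6 1.98 tq [0.02 0.06 0.01] F [-0.3  0.1 -1.4] p [ 0.4014 -0.3541  0.2486] gap 44.9 t 78.0
untilt [-0.0004 -0.0017 -0.    ]
knob [ 298  178   57   66 2626] [326.2 207.9] [ 0.4054 -0.3541  0.075 ]
line 86 [325.1 200.8] [ 0.4134 -0.3507] dir 20.2
```

The dial's white line went from 157.1° to 20.2°, which is 136.9° or 2.39 rad, against its stop. One last overall look before handing in.

```bash
python3 -m jog '[-10,-30,30,0,0,0,60, -20,-50,20,0,0,0,60, -20,-50,0,0,0,0,60, -20,-40,0,0,0,0,60, 0,0,0,0,0,0,60, 0,0,0,0,0,0,60]'; python3 -c "
from h import *
grab('scene','s3.png')
s=cv2.imread('pics/s3.png');cv2.imwrite('pics/s3c.png',cv2.resize(s[180:350,100:540],(792,306)))
"; python3 st.py
```

```text
time: 78.8
position: [0.3314, -0.5234, 0.2974]
orientation: [0.801, -0.599, -0.002, -0.001]
wrist_force: [-0.8, 0.6, 0.1]
finger_gap: 0.0602
yaw -73.5 q6 1.72 tq [-0.   -0.03 -0.06] F [0.1 0.2 0.8] p [ 0.3319 -0.5231  0.298 ] gap 59.7 t 78.85
untilt [-0.0025 -0.002  -0.    ]
```

View pics/s3c.png

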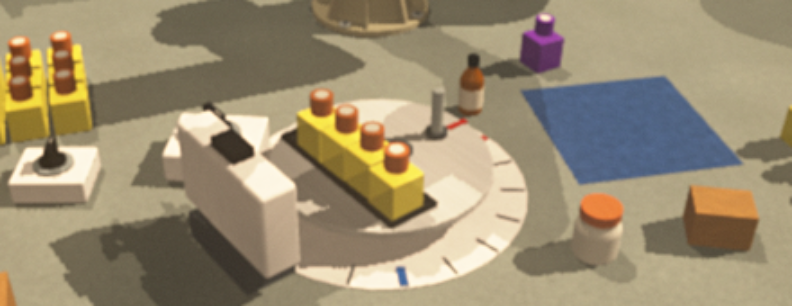

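The final view shows four bottles upright in the tray facing the lamp, the pointer at the red mark, an empty mat, and the glue, jar and carton apparently in place. Handing in.

```bash
python3 -c "
from cell import ticket
print(ticket.close_job())"
```

```text
the job is handed in; nothing more can be done
None
```

I completed all five steps in order and handed the job in at about 79 s; no verdict was reported.

**What I did**
- I turned the larger lamp dial anticlockwise to its off stop and set the table at the blue load mark.
- I stood all four bottles from the mat in the tray.
- I swivelled the table six clicks to the red cure mark and turned the dial clockwise to its full-power stop.

**What went wrong**
- The second bottle swung about 49° in too light a grip. It pushed the first bottle about 7 mm along the tray and the table one click anticlockwise.
- I set that bottle upright on the mat again, turned the table back to the load mark, and carried the rest with a firmer grip and slower moves.
- After I placed the fourth bottle, it and the third read about 17 mm and 7 mm away from where I had set them, so they now touch. I took this for the announced knock. I left them because they were upright and inside the limits.

**Last checks**
- **Bottles:** all four looked upright in the tray. Across the tray they were within 7 mm of the centre line, and lengthwise they ran from -93 to +67 mm. These readings came after the table reached the cure mark.
- **Table:** the pointer was on the red mark.
- **Dial:** it had turned about 2.39 rad from its off position and met its stop. After I let go, its white line was still at the full-power position.
- **Bystanders:** the glue bottle, jar and carton looked unmoved in the final view; I did not measure them.
- **Gripper:** it was open and clear of everything.

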